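# Pry up a power unit and shim its edge

## Task

Raise one edge of the heavy power unit: lever it up with the pry bar over the fulcrum block and swing the bar's tail under the catch so that it holds the unit up, then slide the stepped shim, flat on the bench and square, under the raised edge, beside the bar on the catch post's side, until you feel its nose press lightly against the stop lip hidden under the unit, without ramming it. Then take the bar again, free it from the catch, let the unit down gently onto the shim, draw the bar out and leave it lying on the bench. Do not jab the unit, shove it along the bench or let it drop, and leave the other things alone.

Things in the scene. Friction and masses are not known exactly. Their poses are not given: they have to be found in the camera images.
- psu_edge (a point): Heavy grey metal power unit 220 x 220 mm, 68 mm tall, 5 to 7.5 kg, loose on feet with an 18 mm gap below. Point: middle of the bottom rim (18 mm up) of the side facing the fulcrum. Axes: +y horizontal, inwards under the unit, square to that side; x along the side; z up. The bar goes under at about x = -35 mm, the shim at about x = +50 mm (25 to 65 allowed). A 10 mm lift makes room for the shim.
- psu_far (a point): Point on the bench midway between the unit's two far feet, on which it pivots, 200 mm in +y from psu_edge; these feet must not slide. The four round feet (18 mm high, radius 10 mm) stand 95 mm either side of the middle in x, 20 mm in from the unit's sides in y.
- fulcrum_ridge (a point): Fixed steel fulcrum block, 44 mm long along x and 34 mm across, with a round ridge (radius 8 mm) along its x. This point is the middle of the top of the ridge, 26 mm above the bench, about 50 mm out from the unit's side. Axes as the unit's, roughly.
- catch_mouth (a point): Fixed steel catch, an inverted L 55 mm high, about 260 mm out from the unit's side. Point: on the underside of its 20 mm wide arm, 45 mm above the bench. The post's face is 14 mm in +x from here, the arm's free end 8 mm in -x. The bar's tail comes in below the arm, moving sideways from -x to +x; let go, it presses up against the arm.
- bar_grip (a point): Loose flat steel pry bar, 303 mm long, blade 18 mm wide and 6 mm thick, 0.4 kg, with a black rubber grip 70 mm long, 20 mm wide, 18 mm high whose underside is flush with the blade's. This point is the centre of the grip, 9 mm above its underside. +x points along the bar to the tip, 208 mm away; the tail ends 95 mm behind the point; z up from the bar's flat.
- bar_tip (a point): The bar's tip: centre of its end, 3 mm above its underside. Axes as bar_grip. It goes about 18 mm under the rim, entering with the bar sloping about 20 degrees over the ridge. Caught, with the bar passing over the ridge to the catch, the bar slopes about 3.5 degrees (grip higher than tip) and the rim is lifted about 10 mm.
- shim_grip (a point): Loose stepped shim of grey plastic, 34 mm wide: a tall block 80 mm long and 38 mm high, with a tongue 60 mm long and 23 mm high in front. This point is the centre of the tall block. +x points to the tongue. The tongue slides in flat on the bench.
- shim_nose (a point): End of the shim's tongue: on the underside, mid-width, 100 mm in +x from shim_grip. Axes as shim_grip. Home is when the nose stands against a stop lip under the unit's floor: a hidden strip (x = 10 to 82 mm from psu_edge) hanging 12 mm down, somewhere 25 to 55 mm in from the rim, different each time; it must be found by feel: a light press of some 3 to 5 N, never over 15 N.
- screwdriver: Bystander: screwdriver lying on the bench.
- drive: Bystander: aluminium disk drive 70 x 100 x 15 mm, origin under its centre.
- can: Bystander: can 52 mm wide, 150 mm high, origin under its centre.
- dish: Bystander: steel parts dish 90 mm wide, 35 mm high, origin under its centre.
There are look-alikes about, which are no part of the job. Of the things shaped like the part that bears shim_grip, the grey one is meant.

How it is judged:
By the outcome, as a careful person would: the job done as asked, in the order asked, and still so for the second after the job is handed in, with the robot touching nothing.
It also fails if it takes over 72 s, if anything falls off the work surface, if the arm or the gripper's body presses on something with over 40 N, if the wrist force passes 120 N, or if a joint passes its speed limit or range.

## Robot

A 6-joint arm with a two-finger parallel gripper is mounted at the origin on the work surface. World frame = base frame: x ahead of the robot, y to its left, z up, the work surface at z = 0. Lengths are in mm, angles in rad, forces in N, time in s.
With the tool pointing down it reaches from about 375 to 825 mm from the base axis. Payload 5.5 kg.
Tool frame: the origin (TCP) lies midway between the tips of the shut fingers; the grasp point (between the pads) lies 19 mm behind it; y points along the fingers, z is the direction in which the jaws open and shut, and the axes are right-handed (so a half turn about y gives the same grasp; the last joint's range is limited). The gripper opens to 85 mm and grips with 20 to 120 N. Pads are 22 mm wide; open, the fingers measure 114 mm over their backs; the gripper's body (76 mm by 85 mm) begins 54 mm behind the grasp point. The pads swing forward as they close: fully open they stand 13 mm farther back than shut.
Start: joints at [1.286, 0.314, -0.047, 1.21, 0, 1.571], TCP at [168.576, 575.827, 231.299] pointing down, gripper open.
Joint ranges: [-2.67, 2.67], [-0.69, 1.73], [-1.03, 1.25], [-2.08, 2.16], [-1.42, 1.45], [-3.14, 3.14]. Speed limits (rad/s): [2.39, 2.39, 3.01, 3.14, 3.14, 3.14].

## Interface

Orientations are given as a unit quaternion [x, y, z, w].
In Python, from rig import robot, optics, order gives the robot as it stands.
- The arm moves only by the shell command python3 -m pendant 'ROWS' [FORCE]. ROWS is a JSON object of lists of equal length, an entry for each row: "offset": the shift along the world's x, y, z in cm, a list of three; "roll": the turn about the world's z in degrees; "hand": the finger opening in cm, from 0 to 8.54. In form: {"offset": [[dx, dy, dz], ...], "roll": [roll, ...], "hand": [hand, ...]}. A call has 1 to 10 rows; each row shifts and turns the commanded pose from where the row before left it; what a row does not reach is not made up. A row lasts 1/8 s, in which the tool goes at most 62.5 mm and 10.7 degrees, less where a joint would pass 70% of its speed; a pose out of reach is approached as far as the arm can. A call is refused whole if a number of a shift passes 6.25 or a number of a turn 10.7, either way. A call with a gripper value outside its range is refused whole. The fingers move at their own pace and stop on an object; FORCE is the grip in N (left out, the last holds). Time passes only in rows, so rows that do not move let the fingers close. It gives the time, the measured TCP pose, the force and the opening at its end, in the units of the state.
- robot.get_state(): the state, without advancing time (a new reading comes with each control period).
- optics.snapshot(name): name is "scene" or "top" or "wrist"; returns the picture (420x560x3 uint8, red, green, blue); there is no depth.
- optics.get_calibration(name): a dict with "fx", "fy", "cx", "cy" (pixels), "distortion" ([k1, k2, p1, p2, k3] as OpenCV has them; the pictures are not rectified), "R" (3x3) and "t" (3): a world point X has camera coordinates R X + t. Camera axes: x right, y down, z forward; pixel columns grow to the right and rows downward; lengths in mm; the calibration is good to about 2 mm. A picture is of the moment at which its call begins: read the wrist's pose just before it. get_calibration takes no time and is no camera call; for the wrist camera it gives the pose at the moment of the call.
- order.job_done(): hands the job in, once; it reports no verdict.
The state is a dict: "t": time; "joints": joint angles; "qvel": joint speeds; "joint_torque": joint torques, N m; "eef_pos": TCP position; "tool_rot": TCP orientation; "force": force on the tool from outside, world axes, zero at the start; "moment": the same for the moment, N m; "gripper_width": opening from 0.0 (shut) to 1.0 (fully open).
Only numpy, scipy, OpenCV 4.12 (cv2) and the standard library are available. Lean on these libraries where they do the work, as an engineer would, in place of code of your own. Each camera call takes 0.05 s, during which the arm holds its last target. There are 200 camera calls.

## Working session

There is one attempt and no reset: what is moved stays moved. The work goes in short steps, Python scripts to look and compute and a shell command to move; the robot and the scene stay as the last step left them, time stands still between calls to the robot, and variables do not carry over. Pictures are saved under pics/ and viewed, about 8 in all and at most 12, crops included, and the job is handed in when it is done.

```bash
ls; mkdir -p pics; python3 - <<'E'
from rig import robot, optics
import cv2
print(robot.get_state())
for n in ("top","scene"):
    im=optics.snapshot(n); cv2.imwrite(f"pics/{n}0.png",cv2.resize(im[:,:,::-1],None,fx=1.4,fy=1.4,interpolation=cv2.INTER_CUBIC))
    print(n,optics.get_calibration(n))
E
```

```text
pics
{'t': 0.0, 'joints': array([ 1.28597819e+00,  3.14236632e-01, -4.80578057e-02,  1.21017396e+00,
       -7.71810260e-06,  1.57077993e+00]), 'qvel': array([-1.35882112e-03, -8.81920405e-04,  1.59326863e-03,  9.26268923e-04,
       -1.04287939e-03,  9.70278410e-05]), 'joint_torque': array([ 4.17312640e-04, -5.39589393e+01,  3.39753699e+01,  1.91998563e-02,
        4.95192307e-05, -5.23681685e-07]), 'eef_pos': array([168.43587375, 575.29299739, 230.43750982]), 'tool_rot': array([ 0.70053485, -0.10043383,  0.10027141, -0.69936372]), 'force': array([ 0.14018256, -1.25778724,  0.70976377]), 'moment': array([0.00743469, 0.00192747, 0.00151747]), 'gripper_width': 0.9969116423916625}
top {'fx': 400.93650813146974, 'fy': 400.93650813146974, 'cx': 272.61821372576895, 'cy': 217.70052966951005, 'distortion': array([0.03757155, 0.        , 0.        , 0.        , 0.        ]), 'R': array([[ 0.01441487, -0.99975271,  0.01693327],
       [-0.99685924, -0.01568791, -0.07762443],
       [ 0.07787088, -0.01576114, -0.99683886]]), 't': array([ -99.54190529,  525.89630308, 1336.91169414])}
scene {'fx': 424.04905752787346, 'fy': 424.04905752787346, 'cx': 271.94722995373115, 'cy': 206.62698596670393, 'distortion': array([-0.05631636,  0.        ,  0.        ,  0.        ,  0.        ]), 'R': array([[-0.56179139,  0.82723967, -0.00805946],
       [ 0.50730231,  0.33678879, -0.79323242],
       [-0.65347899, -0.44971973, -0.60886565]]), 't': array([ 333.2012602 , -174.02290741, 1409.53857515])}
```

View pics/top0.png

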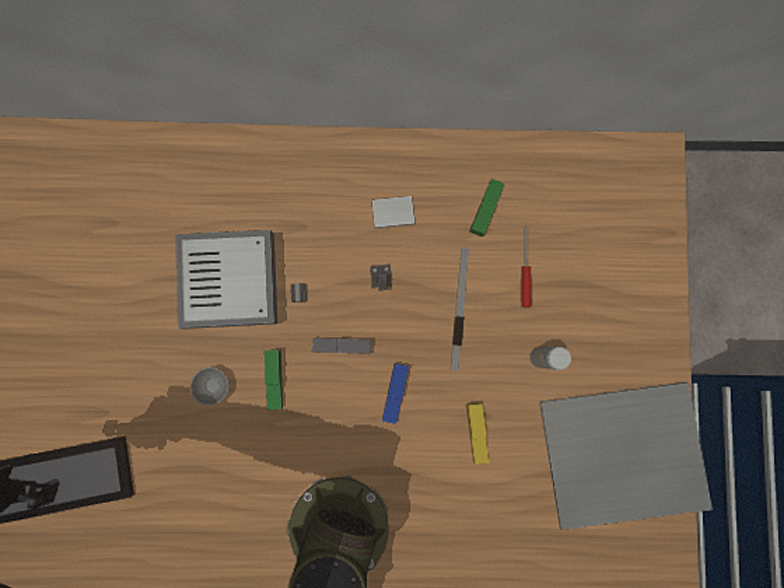

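View pics/scene0.png

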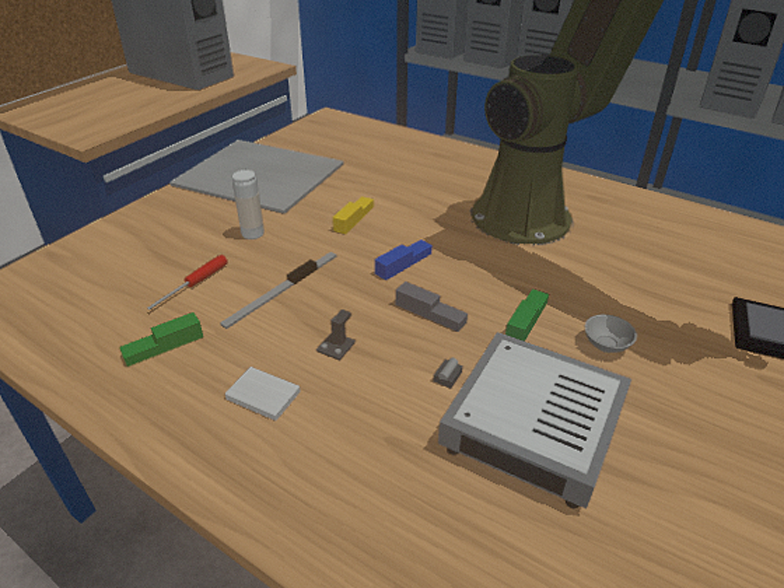

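The top view (×1.4 pixels) shows the unit at (226,279), the fulcrum at (299,292), the catch at (381,277) and the bar from tip (464,248) to tail (455,368). The grey shim is at (342,345) with its tongue pointing left, towards the unit. I'll make a first estimate from these.

```bash
cat > h.py <<'E'
import numpy as np, cv2
from rig import robot, optics
def ray(c,uv):
    K=np.array([[c['fx'],0,c['cx']],[0,c['fy'],c['cy']],[0,0,1]])
    p=cv2.undistortPoints(np.array([[uv]],float),K,c['distortion'])[0,0]
    R=c['R'];o=-R.T@c['t'];d=R.T@np.array([p[0],p[1],1]);return o,d/np.linalg.norm(d)
def atz(c,uv,z):
    o,d=ray(c,uv);return o+d*(z-o[2])/d[2]
def tri(cs,uvs):
    A=0;b=0
    for c,uv in zip(cs,uvs):
        o,d=ray(c,uv);P=np.eye(3)-np.outer(d,d);A=A+P;b=b+P@o
    return np.linalg.solve(A,b)
def proj(c,X):
    K=np.array([[c['fx'],0,c['cx']],[0,c['fy'],c['cy']],[0,0,1]])
    return cv2.projectPoints(np.array(X,float).reshape(-1,1,3),cv2.Rodrigues(c['R'])[0],c['t'],K,c['distortion'])[0][:,0]
E
python3 - <<'E'
from h import *
t=optics.get_calibration('top');s=optics.get_calibration('scene');w=optics.get_calibration('wrist')
print(w, 'campos',-w['R'].T@w['t'])
A={'psu_top_fr':((272,231),(626,378)),'x':((0,0),(0,0))}
def T(n,a,b): print(n,tri([t,s],[np.array(a)/1.4,np.array(b)/1.4]).round(1))
T('catch top',(381,268),(342,316))
T('bar tip',(464,248),(224,324));T('tail',(455,368),(335,257));T('bar grip',(458,330),(302,271))
T('shim nose topedge mid',(313,345),(459,317))
for n,uv,z in [('psu c1',(178,236),68),('c2',(272,231),68),('c3',(275,323),68),('c4',(181,328),68),('fulc',(299,292),26),('catchbase',(381,283),5),('tip',(464,248),3),('tail',(455,368),3),('grip',(458,330),18),('shim tail',(372,346),38),('nose',(313,345),23)]:
    print(n,atz(t,np.array(uv)/1.4,z).round(1))
E
```

```text
{'fx': 348.8268873604112, 'fy': 348.8268873604112, 'cx': 275.80458021478455, 'cy': 206.8335828330224, 'distortion': array([0.02988366, 0.        , 0.        , 0.        , 0.        ]), 'R': array([[ 0.28031721,  0.95990375, -0.00265362],
       [ 0.9087426 , -0.26448429,  0.32285438],
       [ 0.30920729, -0.09291309, -0.94644493]]), 't': array([-598.67834461,  -43.18096418,  380.47303339])} campos [ 89.41519145 598.60383112 372.44927443]
catch top [604.2 -81.1  76.2]
bar tip [ 673.9 -294.8    4.9]
tail [ 375.3 -271.6   -6. ]
bar grip [ 469.9 -279.    10.1]
shim nose topedge mid [430.1  68.   20.7]
psu c1 [677.  386.3  68. ]
c2 [693.3 169.1  68. ]
c3 [477.4 156.   68. ]
c4 [462.8 370.6  68. ]
fulc [554.7 107.9  26. ]
catchbase [582.2 -89.5   5. ]
tip [ 672.9 -293.6    3. ]
tail [ 377.3 -272.6    3. ]
grip [ 469.3 -277.3   18. ]
shim tail [427.5 -69.8  38. ]
nose [427.9  71.6  23. ]
```

```bash
python3 - <<'E'
from h import *
from scipy.spatial.transform import Rotation as Rn
s=robot.get_state();M=Rn.from_quat(s['tool_rot']).as_matrix();print(M.round(2), np.degrees(np.arctan2(M[1,2],M[0,2])))
w=optics.get_calibration('wrist');print((M.T@(-w['R'].T@w['t']-s['eef_pos'])).round(1)); print((M.T@w['R'].T).round(3))
E
python3 -m pendant '{"offset":[[6,-6,3],[6,-6,0],[5,-6,0],[0,-6,0],[0,-6,0]],"roll":[-10,-10,-10,-10,-10],"hand":[8,8,8,8,8]}'
python3 -c "
from rig import robot;print(robot.get_state()['joints'])"
```

```text
[[ 0.96 -0.    0.28]
 [-0.28 -0.    0.96]
 [ 0.   -1.   -0.  ]] 73.68240199571636
[-8.240e+01 -1.419e+02 -1.000e-01]
[[-0.001  0.946  0.323]
 [ 0.001 -0.323  0.946]
 [ 1.     0.001 -0.001]]
t: 0.72
eef_pos: [294.5, 319.8, 251.6]
tool_rot: [0.591, -0.389, 0.389, -0.59]
force: [1.4, -0.0, 0.3]
gripper_width: 0.933
[ 8.26794505e-01 -5.65070187e-03 -3.77952988e-01  1.19937752e+00
 -3.14613629e-04  1.99055153e+00]
```

```bash
python3 -m pendant '{"offset":[[4,-5,0],[4,-5,0],[4,-5,0],[3,-5,0],[2,-5,0],[1.5,-5,0],[0,0,0],[0,0,0]],"roll":[10.5,10.5,10.5,10.5,10.5,10.5,0,0],"hand":[8,8,8,8,8,8,8,8]}'
cat > snap.py <<'E'
import sys,pickle
from h import *
n=sys.argv[1];c=optics.get_calibration('wrist');im=optics.snapshot('wrist')
pickle.dump(c,open(f'pics/{n}.pkl','wb'));np.save(f'pics/{n}.npy',im)
cv2.imwrite(f'pics/{n}.png',cv2.resize(im[:,:,::-1],None,fx=1.4,fy=1.4,interpolation=cv2.INTER_CUBIC))
E
python3 snap.py w1
python3 -m pendant '{"offset":[[0,-5,0],[0,-5,0],[0,-5,0],[0,-4,0],[0,0,0],[0,0,0]],"roll":[0,0,0,0,0,0],"hand":[8,8,8,8,8,8]}'
python3 snap.py w2
```

```text
t: 1.72
eef_pos: [453.4, 64.7, 251.9]
tool_rot: [-0.703, 0.071, -0.07, 0.704]
force: [0.4, 0.1, -0.3]
gripper_width: 0.937
t: 2.52
eef_pos: [453.7, -124.1, 252.1]
tool_rot: [-0.703, 0.069, -0.069, 0.704]
force: [-0.0, -0.6, 0.1]
gripper_width: 0.935
```

View pics/w1.png

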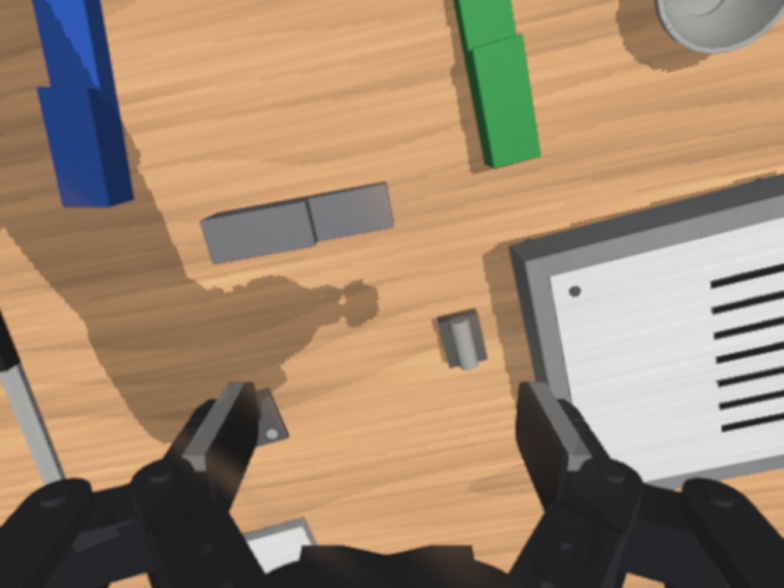

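View pics/w2.png

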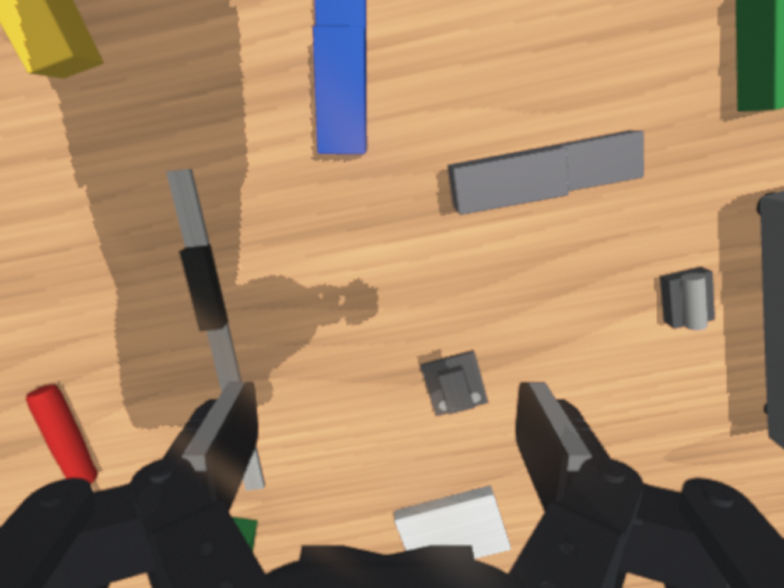

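w1 shows the fulcrum ridge at (463,343), the shim with its nose edge at (390,205), and the unit's near corner at (512,245). w2 shows the bar tail at (180,171), grip at (204,288), tip at (255,488), and the catch at (455,385). I'll zoom in on the fulcrum, rim and catch in one picture.

```bash
python3 - <<'E'
from h import *
a=np.load('pics/w1.npy');b=np.load('pics/w2.npy')
def crop(im,x0,y0,w,h,f): return cv2.resize(im[y0:y0+h,x0:x0+w,::-1],None,fx=f,fy=f,interpolation=cv2.INTER_CUBIC)
A=crop(a,300,165,100,120,4)   # 400x480
B=crop(b,290,240,80,60,5)  #400x300
C=crop(b,460,185,100,75,4)  #400x300
cv2.imwrite('pics/z1.png',np.hstack([np.vstack([A,np.zeros((120,400,3),np.uint8)]),np.vstack([B,C])]))
E
```

```text
(no output)
```

View pics/z1.png

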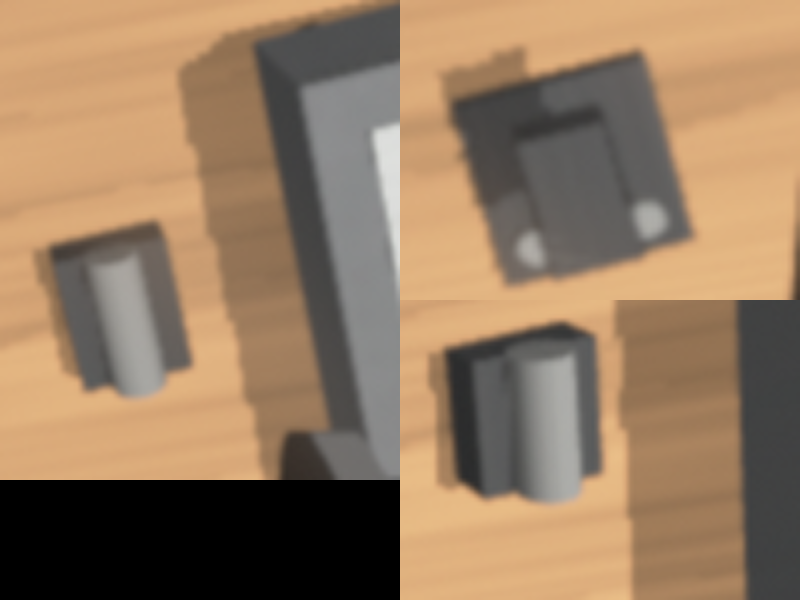

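```bash
cat > m.py <<'E'
from h import *
import pickle
c1=pickle.load(open('pics/w1.pkl','rb'));c2=pickle.load(open('pics/w2.pkl','rb'));t=optics.get_calibration('top')
np.set_printoptions(suppress=True)
P=lambda *a:print(*[x.round(1) if hasattr(x,'round') else x for x in a])
P('ridge mid tri',tri([c1,c2],[(331.75,244.5),(496.75,215)]),atz(c1,(331.75,244.5),26),atz(c2,(496.75,215),26))
P('ridge ends c1',atz(c1,(328.25,228),26),atz(c1,(335.25,261.25),26),'c2',atz(c2,(495.75,197.5),26),atz(c2,(498,232.5),26))
P('rim bottom c1',atz(c1,(363.75,176.25),18),atz(c1,(382,271.25),18),'top',atz(c1,(375.5,187),68),atz(c1,(392,275),68))
P('rim c2',atz(c2,(544.5,185),18),atz(c2,(546.25,260),18))
P('arm free top',[atz(c2,(290+(u-400)/5,240+v/5),55) .round(1) for u,v in [(520,140),(600,122),(540,275),(632,258)]])
P('base',[atz(c2,(290+(u-400)/5,240+v/5),5) .round(1) for u,v in [(455,102),(640,52),(692,238),(508,285)]])
q=lambda u,v:(u/1.4,v/1.4)
P('bar tail',atz(c2,q(180,171),6),'tip',atz(c2,q(255,488),6),'grip',atz(c2,q(189,247),18),atz(c2,q(212,329),18))
P('shim c2 nose',atz(c2,q(643,131),23),atz(c2,q(643,179),23),'tail',atz(c2,q(449,167),38),atz(c2,q(461,212),38), 'step',atz(c2,q(566,145),38),atz(c2,q(570,190),38))
P('shim c1 nose',atz(c1,q(387,183),23),atz(c1,q(393,228),23),'tail',atz(c1,q(203,222),38),atz(c1,q(212,263),38))
P('shim tri nose corners',tri([c1,c2],[q(387,183),q(643,131)]),tri([c1,c2],[q(393,228),q(643,179)]))
P('tail',tri([c1,c2],[q(203,222),q(449,167)]),tri([c1,c2],[q(212,263),q(461,212)]))
P('grip tri w/ top',tri([t,c2],[q(458,330),q(203,288)]))
E
python3 m.py
```

```text
ridge mid tri [557.  110.7  17.7] [553.  110.1  26. ] [552.8 105.9  26. ]
ridge ends c1 [531.9 109.2  26. ] [575.2 110.9  26. ] c2 [531.8 104.7  26. ] [574.5 107.3  26. ]
rim bottom c1 [482.1 157.3  18. ] [603.8 164.9  18. ] top [480.4 157.   68. ] [579.5 163.5  68. ]
rim c2 [530.8 160.4  18. ] [625.2 166.4  18. ]
arm free top [array([ 563.4, -103.7,   55. ]), array([562.4, -86. ,  55. ]), array([ 597.7, -104.8,   55. ]), array([597.3, -84. ,  55. ])]
base [array([ 577.9, -117.2,    5. ]), array([573.1, -70.3,   5. ]), array([627.5, -64.6,   5. ]), array([ 632.2, -112.8,    5. ])]
bar tail [ 377.1 -271.3    6. ] tip [ 676.7 -297.8    6. ] grip [ 433.8 -278.6   18. ] [ 504.5 -282.4   18. ]
shim c2 nose [414.9  70.4  23. ] [449.   69.7  23. ] tail [410.6 -70.6  38. ] [443.8 -66.9  38. ] step [411.9  11.2  38. ] [443.5  11.8  38. ]
shim c1 nose [414.1  72.8  23. ] [448.3  70.6  23. ] tail [413.7 -64.6  38. ] [444.8 -67.8  38. ]
shim tri nose corners [415.   72.7  18.4] [449.   70.6  21.2]
tail [413.4 -69.3  26.3] [443.9 -67.1  39.8]
grip tri w/ top [ 468.7 -277.5   19.3]
```

```bash
python3 -m pendant '{"offset":[[0.5,-5.2,-3],[0.5,-5.2,-6],[0.5,-5.2,-6],[0,0,-4],[0,0,-2],[0,0,0]],"roll":[3,3.2,0,0,0,0],"hand":[5,5,5,5,5,5]}' 20
python3 snap.py w3
python3 - <<'E'
from h import *
import pickle
c=pickle.load(open('pics/w3.pkl','rb'));s=robot.get_state();print(s['joints'].round(3))
im=np.load('pics/w3.npy').astype(int)
# predicted grip/tail pixels
print(proj(c,[[469,-280.5,18],[377,-271.3,6],[434,-278,18],[504,-283,18]]))
print(proj(c,[s['eef_pos']]))
E
```

```text
t: 3.32
eef_pos: [465.6, -257.0, 66.3]
tool_rot: [-0.706, 0.032, -0.029, 0.707]
force: [-0.2, -0.0, 0.3]
gripper_width: 0.584
[-0.505  0.315 -0.443  0.814  0.    -0.418]
[[237.59233559 243.43857725]
 [236.10017921  78.69018508]
 [234.51143841 186.67076607]
 [240.31186795 294.54786827]]
[[275.07896951 280.31913277]]
```

View pics/w3.png

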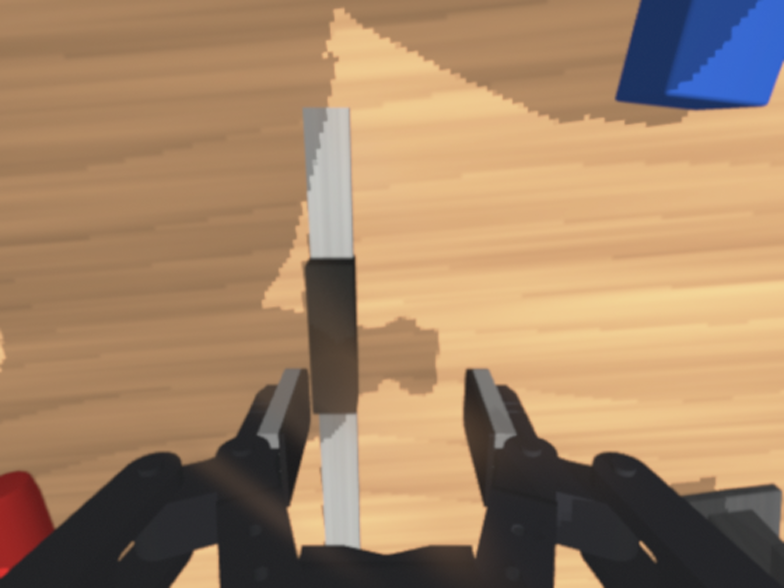

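```bash
python3 -m pendant '{"offset":[[0.34,-2.35,0],[0,0,-3],[0,0,-2],[0,0,-1],[0,0,0]],"roll":[0,0,0,0,0],"hand":[5,5,5,5,5]}' 20

```

```text
t: 4.0
eef_pos: [470.4, -283.3, 8.2]
tool_rot: [0.707, -0.031, 0.032, -0.706]
force: [-0.4, 0.0, -0.7]
gripper_width: 0.588
```

```bash
python3 -m pendant '{"offset":[[0,0.25,-0.3],[0,0,0],[0,0,0],[0,0,0],[0,0,0]],"roll":[0,0,0,0,0],"hand":[1.5,1.2,1.2,1.2,1.2]}' 20
python3 -m pendant '{"offset":[[0,0,1],[0,0,2],[0,0,3],[0,0,3],[0,0,3],[0,0,0]],"roll":[0,0,0,0,0,0],"hand":[1.2,1.2,1.2,1.2,1.2,1.2]}' 20
python3 snap.py w4; python3 - <<'E'
from h import *
import pickle
c=pickle.load(open('pics/w4.pkl','rb'));s=robot.get_state();print(s['moment'],s['eef_pos'])
e=s['eef_pos'];d=np.array([np.cos(np.radians(-5)),np.sin(np.radians(-5)),0])
for a in (-10,0,10,20,30):
    u=d*np.cos(np.radians(a))-np.array([0,0,np.sin(np.radians(a))]);g=e+[0,0,5]
    print(a,proj(c,[g-95*u]).round(0),proj(c,[g+208*u]).round(0))
E
```

```text
t: 4.62
eef_pos: [470.4, -280.5, 5.6]
tool_rot: [0.707, -0.031, 0.032, -0.706]
force: [-1.0, -0.6, 6.4]
gripper_width: 0.229
t: 5.38
eef_pos: [471.3, -280.9, 126.9]
tool_rot: [0.707, -0.03, 0.033, -0.706]
force: [0.7, -1.0, -4.7]
gripper_width: 0.226
[-0.02224449  0.09532719  0.02284998] [ 470.298153   -280.31223171  125.15426095]
-10 [[278.  55.]] [[277. 663.]]
0 [[278.  47.]] [[277. 572.]]
10 [[278.  47.]] [[277. 502.]]
20 [[278.  58.]] [[277. 444.]]
30 [[278.  84.]] [[277. 396.]]
```

View pics/w4.png

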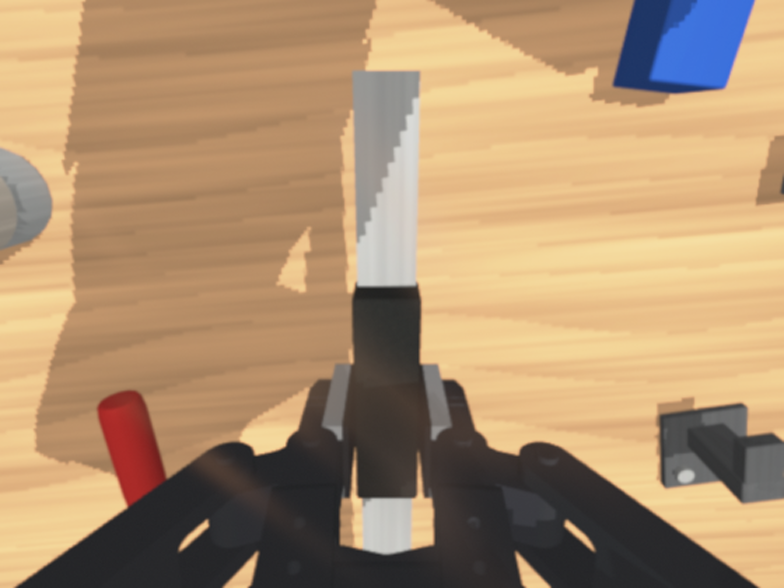

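```bash
python3 - <<'E'
from h import *
import pickle
c=pickle.load(open('pics/w4.pkl','rb'));e=robot.get_state()['eef_pos']
d=np.array([np.cos(np.radians(-5)),np.sin(np.radians(-5)),0]);n=np.array([-d[1],d[0],0])
for a in (0,5,10,15,20,25,30):
    u=d*np.cos(np.radians(a))-np.array([0,0,np.sin(np.radians(a))]);w=d*np.sin(np.radians(a))+np.array([0,0,np.cos(np.radians(a))]);g=e+[0,0,4]
    t=g-95*u-3*w; q=proj(c,[t+9*n,t-9*n]);gq=proj(c,[g-35*u+9*w]); ge=proj(c,[g+35*u+9*w])
    print(a,'tail row',1.4*q[0,1].round(1),'w',1.4*abs(q[0,0]-q[1,0]),'gripnear row',1.4*gq[0,1],'far',1.4*ge[0,1])
im=optics.snapshot('scene');cs=optics.get_calibration('scene')
for a in (0,10,20,30):
    u=d*np.cos(np.radians(a))-np.array([0,0,np.sin(np.radians(a))]);print(a,proj(cs,[e-95*u,e+208*u]).round(0).tolist())
cv2.imwrite('pics/s4.png',cv2.resize(im[90:300,60:330,::-1],None,fx=2.5,fy=2.5))
E
```

```text
0 tail row 67.48 w 67.89589336412845 gripnear row 295.82622721157253 far 496.3835598738613
5 tail row 64.53999999999999 w 72.2362061891592 gripnear row 302.5921856081781 far 491.23318571482037
10 tail row 64.68 w 76.97134504136176 gripnear row 310.3796797188854 far 485.5312659134385
15 tail row 68.32 w 82.10161507021058 gripnear row 319.151939328591 far 479.34546562313056
20 tail row 76.44 w 87.61122306168444 gripnear row 328.8513122687495 far 472.7394384944725
25 tail row 89.73999999999998 w 93.46241073050179 gripnear row 339.39818457356824 far 465.7725871977489
30 tail row 108.91999999999999 w 99.589178710467 gripnear row 350.6907273778584 far 458.500006927337
0 [[236.0, 146.0], [150.0, 194.0]]
10 [[235.0, 141.0], [154.0, 205.0]]
20 [[234.0, 136.0], [159.0, 215.0]]
30 [[231.0, 132.0], [166.0, 222.0]]
```

View pics/s4.png

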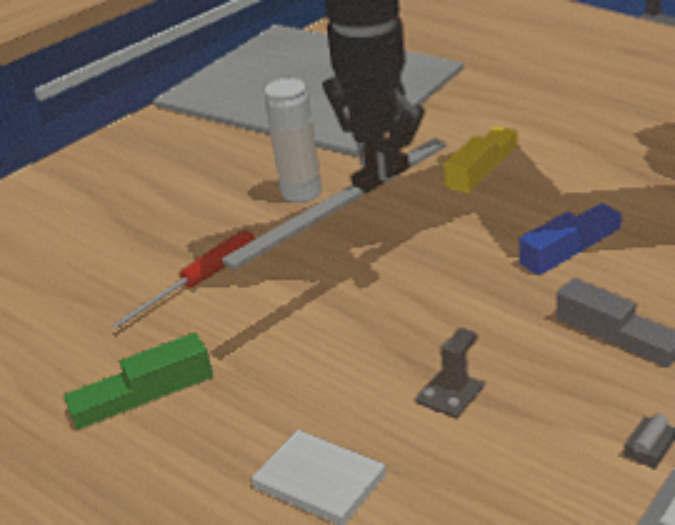

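The scene crop shows the bar held level, with its tip at crop (228,263), so gravity alone does not tilt it. I'll slide the tip under the catch arm and raise the grip, so the fixed arm turns the bar tip-down in the pads.

```bash
python3 -m pendant '{"offset":[[1.6,-0.8,0],[1.6,-0.8,0],[1.6,-0.8,0],[1.6,-0.8,0],[1.6,-0.8,0],[1.6,-0.8,0],[0,0,0],[0,0,0],[0,0,0],[0,0,0]],"roll":[10,10,10,10,10,10,10,10,10,5],"hand":[1.2,1.2,1.2,1.2,1.2,1.2,1.2,1.2,1.2,1.2]}' 20
python3 -c "
from rig import robot;s=robot.get_state();print(s['joints'].round(2),s['eef_pos'],s['tool_rot'])"
```

```text
t: 6.72
eef_pos: [564.6, -327.4, 122.0]
tool_rot: [-0.498, -0.5, 0.501, 0.501]
force: [0.1, 0.3, -3.7]
gripper_width: 0.227
[-0.53  0.47 -0.07  1.03 -0.   -2.1 ] [ 564.57931463 -327.38320775  122.02440625] [-0.49801688 -0.50016136  0.50092569  0.50089047]
```

```bash
python3 -m pendant '{"offset":[[0.2,0,-4],[0,0,-4],[0,0,-0.8],[0,0,0],[0,1.5,0],[0,1.5,0],[0,0.9,0],[0,0,0]],"roll":[0,0,0,0,0,0,0,0],"hand":[1.2,1.2,1.2,1.2,1.2,1.2,1.2,1.2]}' 20
python3 -m pendant '{"offset":[[0,0,0.5],[0,0,0.5],[0,0,0.5],[0,0,0.5],[0,0,0.5],[0,0,0.5]],"roll":[0,0,0,0,0,0],"hand":[1.2,1.2,1.2,1.2,1.2,1.2]}'
```

```text
t: 7.72
eef_pos: [568.2, -288.1, 37.5]
tool_rot: [0.5, 0.5, -0.5, -0.5]
force: [0.2, -0.6, -3.9]
gripper_width: 0.229
t: 8.48
eef_pos: [568.0, -289.2, 67.2]
tool_rot: [-0.5, -0.5, 0.5, 0.5]
force: [-0.1, 0.8, -4.2]
gripper_width: 0.227
```

```bash
python3 -m pendant '{"offset":[[0,0,1],[0,0,1],[0,0,1],[0,0.1,1],[0,0.1,0.5],[0,0,0]],"roll":[0,0,0,0,0,0],"hand":[1.2,1.2,1.2,1.2,1.2,1.2]}' 20
python3 snap.py w5; python3 - <<'E'
from h import *
import pickle
c=pickle.load(open('pics/w5.pkl','rb'));s=robot.get_state();e=s['eef_pos'];print(e,s['force'],s['moment'])
d=np.array([0,1,0.]);n=np.array([-1,0,0.])
for a in (0,5,10,15,20,25):
    r=np.radians(a);u=d*np.cos(r)-np.array([0,0,np.sin(r)]);w=d*np.sin(r)+np.array([0,0,np.cos(r)]);g=e+[0,0,4]
    t=g-95*u-3*w;q=proj(c,[t+9*n,t-9*n]);gq=proj(c,[g-35*u+9*w])
    print(a,'tail row',1.4*q[0,1].round(1),'w',1.4*abs(q[0,0]-q[1,0]),'gripnear row',1.4*gq[0,1])
cv2.imwrite('pics/w5c.png',np.load('pics/w5.npy')[:300,120:440,::-1])
E
```

```text
t: 9.22
eef_pos: [568.3, -287.4, 112.4]
tool_rot: [0.501, 0.5, -0.5, -0.5]
force: [-0.4, -0.5, -4.3]
gripper_width: 0.234
[ 568.1295884  -287.24443511  112.01546951] [ 0.05843991 -1.31833364 -4.80474213] [-0.13403442 -0.05329963 -0.05736091]
0 tail row 76.02 w 67.93097339097774 gripnear row 304.0952426702593
5 tail row 73.21999999999998 w 72.28842666296426 gripnear row 310.98109610752226
10 tail row 73.64 w 77.04865213483521 gripnear row 318.89343288491654
15 tail row 77.69999999999999 w 82.21431865010025 gripnear row 327.7951349237119
20 tail row 86.1 w 87.77246260981441 gripnear row 337.6280441765215
25 tail row 99.82 w 93.6885662841993 gripnear row 348.3118376219129
```

View pics/w5.png

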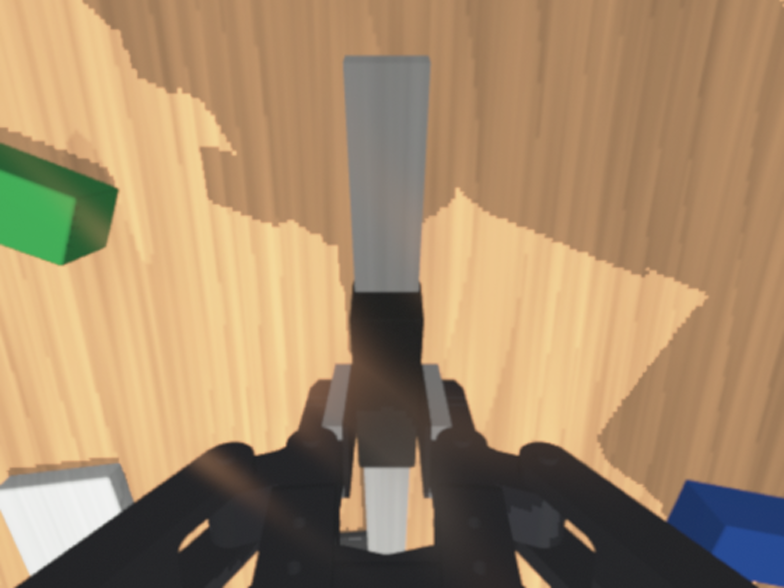

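The tail's apparent width of 86 px means a slope of roughly 19 to 20 degrees, so the trick worked. I'll refine the angle by fitting the blade's edges, then back the tip out from under the catch.

```bash
cat > ang.py <<'E'
import sys,pickle
from h import *
from scipy.optimize import least_squares
def ang(n,tx,show=True):
    """slope of held bar from blade edges behind grip; tx=bar heading(deg)"""
    c=pickle.load(open(f'pics/{n}.pkl','rb'));im=np.load(f'pics/{n}.npy');e=pickle.load(open(f'pics/{n}.e','rb'))
    S=cv2.cvtColor(im,cv2.COLOR_RGB2HSV)[:,:,1];V=im.max(2)
    rows=[]
    for r in range(46,206,4):
        g=((S[r,200:350]<60)&(V[r,200:350]>70)).astype(np.uint8)
        k,l,st,_=cv2.connectedComponentsWithStats(g[None])
        if k<2: continue
        i=1+np.argmax(st[1:,4]);
        if 30<st[i,2]<90: rows.append((r,200+st[i,0]-.5,200+st[i,0]+st[i,2]-.5))
    A=np.array(rows);h=np.radians(tx);d=np.array([np.cos(h),np.sin(h),0]);nn=np.array([-d[1],d[0],0])
    def res(p):
        a,dz,dn=p;u=d*np.cos(a)-np.array([0,0,np.sin(a)]);g=e+[0,0,dz]+nn*dn
        out=[]
        s=np.linspace(-95,-36,40)
        for sg,col in((1,1),(-1,2)):
            q=proj(c,g+np.outer(s,u)+sg*9*nn);
            out.append((q[:,1],q[:,0]))
        o=[]
        for (v,x) in out:
            i=np.argsort(v);o.append(np.interp(A[:,0],v[i],x[i]))
        lo=np.minimum(*o);hi=np.maximum(*o);return np.r_[lo-A[:,1],hi-A[:,2]]
    r=least_squares(res,[.3,0,0],loss='soft_l1')
    J=r.jac;sd=np.sqrt(np.diag(np.linalg.inv(J.T@J))*np.mean(r.fun**2))
    print(n,'slope',np.degrees(r.x[0]).round(2),'dz',r.x[1:].round(1),'sd',np.degrees(sd[0]).round(2),'n',len(A),'rms',np.sqrt(np.mean(r.fun**2)).round(2))
if __name__=='__main__': ang(sys.argv[1],float(sys.argv[2]))
E
sed -i 's/^n=sys.argv.*/n=sys.argv[1];e=robot.get_state()["eef_pos"];pickle.dump(e,open(f"pics\/{n}.e","wb"));c=optics.get_calibration("wrist");im=optics.snapshot("wrist")/' snap.py
python3 -c "
import pickle,numpy as np
pickle.dump(np.array([568.2,-287.3,112.2]),open('pics/w5.e','wb'));pickle.dump(np.array([470.8,-280.5,126]),open('pics/w4.e','wb'))"
python3 ang.py w5 90; python3 ang.py w4 -5
python3 -m pendant '{"offset":[[0,0,-0.3],[0,-1.5,0],[0,-1.5,0],[0,-1,1],[0,0,3],[0,0,3],[-1.8,0,0],[0,0,0],[0,0,0]],"roll":[0,0,0,0,0,0,0,0,0],"hand":[1.2,1.2,1.2,1.2,1.2,1.2,1.2,1.2,1.2]}' 40
python3 snap.py w6;python3 ang.py w6 90
python3 -m pendant '{"offset":[[0,6,-1],[0,6,-1],[0,4,-1],[0,0,-1],[0,0,-1],[0,0,0],[0,0,0]],"roll":[0,0,0,0,0,0,0],"hand":[1.2,1.2,1.2,1.2,1.2,1.2,1.2]}'
python3 snap.py w7;python3 ang.py w7 90
```

```text
w5 slope 20.84 dz [-4.4 -0.5] sd 0.85 n 40 rms 0.41
w4 slope 0.4 dz [-1.  -0.6] sd 0.98 n 38 rms 0.37
t: 10.4
eef_pos: [550.2, -327.6, 179.0]
tool_rot: [0.501, 0.5, -0.499, -0.5]
force: [-1.5, -0.5, -4.4]
gripper_width: 0.213
w6 slope 21.42 dz [-6.2 -0.4] sd 1.05 n 40 rms 0.5
t: 11.32
eef_pos: [550.2, -168.2, 129.0]
tool_rot: [0.501, 0.499, -0.499, -0.501]
force: [0.7, 0.4, -3.3]
gripper_width: 0.218
w7 slope 20.53 dz [-4.8 -0.3] sd 1.1 n 40 rms 0.5
```

```bash
python3 -m pendant '{"offset":[[-0.3,4,0],[0,3.8,-0.8],[0,1,-1],[0,1,-0.7],[0,1.1,-0.6],[0,0,0],[0,0,0]],"roll":[-1.5,0,0,0,0,0,0],"hand":[1.2,1.2,1.2,1.2,1.2,1.2,1.2]}' 40
python3 snap.py w8;python3 ang.py w8 88.5
python3 - <<'E'
from h import *
t=optics.snapshot('top');s=optics.snapshot('scene')
a=cv2.resize(t[150:260,180:280,::-1],None,fx=4,fy=4,interpolation=cv2.INTER_CUBIC)
b=cv2.resize(s[220:330,270:370,::-1],None,fx=4,fy=4,interpolation=cv2.INTER_CUBIC)
cv2.imwrite('pics/ts8.png',np.hstack([a,b]))
E
```

```text
t: 12.25
eef_pos: [547.2, -58.7, 98.1]
tool_rot: [0.507, 0.493, -0.493, -0.507]
force: [-1.0, -0.9, -3.9]
gripper_width: 0.216
w8 slope 18.82 dz [-2.3 -0.4] sd 39.22 n 40 rms 16.54
```

View pics/ts8.png

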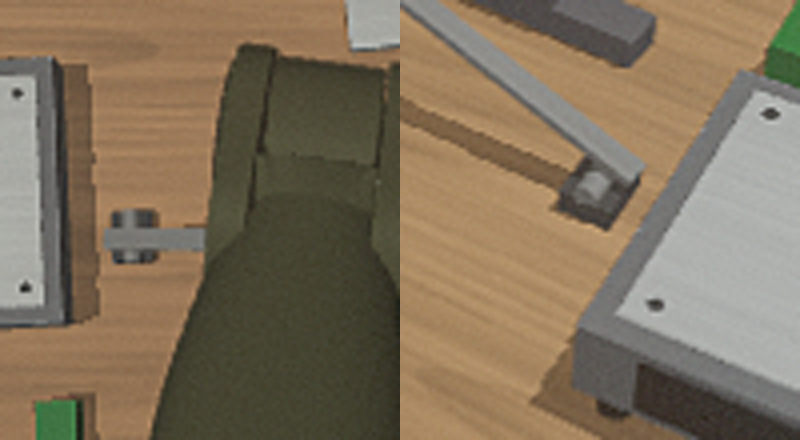

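```bash
python3 - <<'E'
from h import *
t=optics.get_calibration('top');s=optics.get_calibration('scene')
print(tri([t,s],[(206,209.5),(328.5,263)]),'exp',[552,136,21]);
for z in(15,20,25,30): print(proj(t,[[552,136,z]]),proj(s,[[552,136,z]]))
# ridge consistency: ridge top mid
print(proj(t,[[553,107,26]]),proj(s,[[553,107,26]]))
E
```

```text
[551.95511882 131.71915434  26.01312043] exp [552, 136, 21]
[[205.67632221 209.55198145]] [[330.52566116 267.12377557]]
[[205.45512221 209.40728202]] [[330.69402672 265.59533961]]
[[205.23228676 209.26151391]] [[330.8633747  264.05708757]]
[[205.00779762 209.11466522]] [[331.03371292 262.50893171]]
[[213.8381161  209.07693302]] [[319.62546353 259.0766307 ]]
```

```bash
f='import sys
from rig import robot
s=robot.get_state();print("z",s["eef_pos"].round(1),"F",s["force"].round(1),"M",s["moment"].round(2))'; echo "$f" > st.py
python3 -m pendant '{"offset":[[0,0,0],[0,0,0]],"roll":[0,0],"hand":[1.2,1.2]}' 60 >/dev/null; python3 st.py
python3 -m pendant '{"offset":[[0,0,-0.1],[0,0,0]],"roll":[0,0],"hand":[1.2,1.2]}' >/dev/null; python3 st.py
python3 -m pendant '{"offset":[[0,0,-0.1],[0,0,0]],"roll":[0,0],"hand":[1.2,1.2]}' >/dev/null; python3 st.py
python3 -m pendant '{"offset":[[0,0,-0.1],[0,0,0]],"roll":[0,0],"hand":[1.2,1.2]}' >/dev/null; python3 st.py
```

```text
z [547.  -58.4  98. ] F [-0.4 -0.1 -4. ] M [-0.09 -0.    0.01]
z [546.9 -58.2  96.8] F [-0.6  0.2 -2.6] M [-0.07  0.02 -0.01]
z [546.9 -58.2  95.8] F [ 0.3 -0.1 -3.6] M [-0.05  0.06  0.01]
z [546.9 -58.2  94.8] F [-0.2  0.1 -3.5] M [-0.03  0.01  0.07]
```

```bash

python3 -m pendant '{"offset":[[0,0,-0.1],[0,0,0]],"roll":[0,0],"hand":[1.2,1.2]}' >/dev/null; python3 st.py
python3 -m pendant '{"offset":[[0,0,-0.1],[0,0,0]],"roll":[0,0],"hand":[1.2,1.2]}' >/dev/null; python3 st.py
python3 -m pendant '{"offset":[[0,0,-0.1],[0,0,0]],"roll":[0,0],"hand":[1.2,1.2]}' >/dev/null; python3 st.py
```

```text
z [547.  -58.2  93.9] F [ 0.6  0.5 -3.6] M [-0.02  0.04  0.02]
z [547.1 -58.2  92.9] F [ 0.6 -0.5 -2.7] M [ 0.1  -0.03  0.01]
z [547.1 -58.2  91.9] F [-0.5 -0.1 -2.6] M [ 0.19 -0.06 -0.02]
```

Ridge contact showed near z≈94: the moment rises and Fz eases. I'll back off about 4 mm and slide in along the slope.

```bash

python3 -m pendant '{"offset":[[0,0,0.45],[0,0.8,-0.3],[0,0.7,-0.26],[0,0.5,-0.19],[0,0,0]],"roll":[0,0,0,0,0],"hand":[1.2,1.2,1.2,1.2,1.2]}' >/dev/null; python3 st.py
python3 -m pendant '{"offset":[[0,0.4,-0.15],[0,0.4,-0.15],[0,0,0]],"roll":[0,0,0],"hand":[1.2,1.2,1.2]}' >/dev/null; python3 st.py
python3 -m pendant '{"offset":[[0,0.4,-0.15],[0,0.4,-0.15],[0,0,0]],"roll":[0,0,0],"hand":[1.2,1.2,1.2]}' >/dev/null; python3 st.py
```

```text
z [546.7 -37.6  88.5] F [ 0.6 -0.3 -3.2] M [-0.1  -0.01 -0.03]
z [546.9 -29.9  85.7] F [ 0.2 -0.  -4.6] M [-0.02  0.01 -0.03]
z [546.8 -21.9  82.7] F [-0.3 -0.3 -4.1] M [-0.02  0.06 -0.  ]
```

```bash

python3 -m pendant '{"offset":[[0,0.4,-0.1],[0,0.25,-0.1],[0,0,0]],"roll":[0,0,0],"hand":[1.2,1.2,1.2]}' >/dev/null; python3 st.py
python3 -m pendant '{"offset":[[0,-0.1,-0.4],[0,-0.2,-0.5],[0,-0.2,-0.5],[0,0,0]],"roll":[0,0,0,0],"hand":[1.2,1.2,1.2,1.2]}' 60 >/dev/null; python3 st.py
python3 -m pendant '{"offset":[[0,-0.15,-0.4],[0,-0.1,-0.3],[0,0,0]],"roll":[0,0,0],"hand":[1.2,1.2,1.2]}' >/dev/null; python3 st.py
```

```text
z [546.9 -15.5  80.8] F [ 0.5  0.6 -3.9] M [-0.09  0.02 -0.03]
z [548.  -20.5  67.6] F [-1.7  0.7  6.7] M [0.87 0.24 0.04]
z [547.9 -23.5  61.1] F [-2.4 -0.5 11.6] M [0.41 0.58 0.33]
```

```bash

python3 -m pendant '{"offset":[[0,-0.1,-0.3],[0,-0.1,-0.3],[0,0,0]],"roll":[0,0,0],"hand":[1.2,1.2,1.2]}' >/dev/null; python3 st.py
python3 -m pendant '{"offset":[[0,-0.1,-0.3],[0,-0.1,-0.3],[0,0,0]],"roll":[0,0,0],"hand":[1.2,1.2,1.2]}' >/dev/null; python3 st.py
python3 -m pendant '{"offset":[[0,-0.05,-0.3],[0,-0.05,-0.3],[0,0,0]],"roll":[0,0,0],"hand":[1.2,1.2,1.2]}' >/dev/null; python3 st.py;python3 snap.py w9; python3 - <<'E'
from h import *
t=optics.snapshot('top');s=optics.snapshot('scene')
a=cv2.resize(t[150:260,180:280,::-1],None,fx=4,fy=4,interpolation=cv2.INTER_CUBIC)
b=cv2.resize(s[220:370,300:400,::-1],None,fx=4,fy=4,interpolation=cv2.INTER_CUBIC)
cv2.imwrite('pics/s9.png',b); cv2.imwrite('pics/t9.png',a)
E
```

```text
z [548.  -25.9  55.2] F [-3.1 -1.7 11.8] M [0.15 0.6  0.38]
z [548.3 -28.1  49.3] F [-1.4 -1.5 11.9] M [0.11 0.5  0.06]
z [548.4 -29.7  43.5] F [-3.9 -4.  14.6] M [-0.25  0.63  0.07]
```

```bash

python3 -m pendant '{"offset":[[0,0,-0.3],[0,0,-0.2],[0,0,0]],"roll":[0,0,0],"hand":[1.2,1.2,1.2]}' >/dev/null; python3 st.py; python3 snap.py w10; python3 ang.py w10 88.5
python3 - <<'E'
from h import *
b=np.load('pics/w10.npy')
s=optics.snapshot('scene')
s=cv2.resize(s[200:350,270:450],None,fx=2.2,fy=2.2,interpolation=cv2.INTER_CUBIC)
b=cv2.resize(b,(396,297)); print(s.shape)
cv2.imwrite('pics/z10.png',np.hstack([b,s[:297]])[:,:,::-1])
E
```

```text
z [548.4 -30.8  38.8] F [-3.7 -7.6 15. ] M [-1.04  0.81  0.1 ]
w10 slope 4.21 dz [-2.5 -1. ] sd 1.45 n 37 rms 0.5
(330, 396, 3)
```

View pics/z10.png

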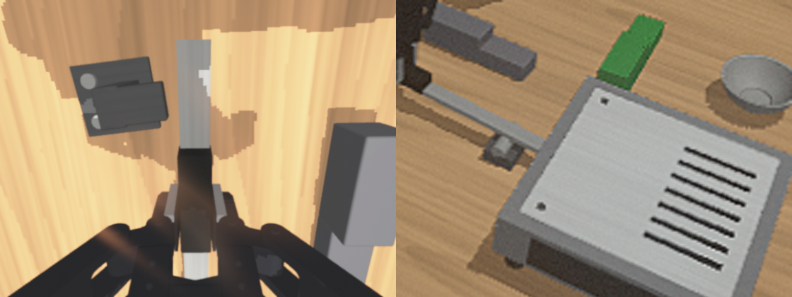

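```bash

python3 -m pendant '{"offset":[[0,-0.1,-0.2],[0,-0.05,-0.15],[0,0,0]],"roll":[0,0,0],"hand":[1.2,1.2,1.2]}' >/dev/null; python3 st.py
python3 -m pendant '{"offset":[[0.33,0,0],[0.33,0,0],[0,0,0]],"roll":[0.9,0.9,0],"hand":[1.2,1.2,1.2]}' >/dev/null; python3 st.py
```

```text
z [548.7 -31.4  35.5] F [-3.6 -4.9 17.5] M [-0.41  0.84  0.14]
z [553.4 -31.7  34.8] F [-6.7 -6.1 15.4] M [-0.65  1.5   0.44]
```

```bash

python3 -m pendant '{"offset":[[0.33,0,0],[0.33,0,0],[0,0,0]],"roll":[0.9,0.9,0],"hand":[1.2,1.2,1.2]}' >/dev/null; python3 st.py
python3 -m pendant '{"offset":[[0.33,0,0],[0.33,0,0],[0,0,0]],"roll":[0.9,0.9,0],"hand":[1.2,1.2,1.2]}' >/dev/null; python3 st.py
python3 snap.py w11; python3 ang.py w11 93.9;python3 - <<'E'
from h import *
import pickle
c=pickle.load(open('pics/w11.pkl','rb'));im=np.load('pics/w11.npy')
print(proj(c,[[563,-95,55],[571,-95,45]]).round())
cv2.imwrite('pics/z11.png',cv2.resize(im[30:300,60:360,::-1],None,fx=2,fy=2,interpolation=cv2.INTER_CUBIC))
E
```

```text
z [559.8 -31.5  34.5] F [-5.5 -5.3 13.2] M [-0.61  1.34  0.49]
z [565.8 -31.   34.3] F [-7.6 -3.  14.8] M [-0.34  1.62  0.59]
w11 slope 3.46 dz [-2.1 -1.7] sd 44.27 n 15 rms 7.29
[[298. 147.]
 [275. 142.]]
```

```bash

python3 -m pendant '{"offset":[[0,0,0.15],[0,0,0.15],[0,0,0]],"roll":[0,0,0],"hand":[1.2,1.2,1.2]}' >/dev/null; python3 st.py
python3 -m pendant '{"offset":[[0,0,0.15],[0,0,0.1],[0,0,0]],"roll":[0,0,0],"hand":[1.2,1.2,1.2]}' >/dev/null; python3 st.py
```

```text
z [565.9 -30.8  37.1] F [-5.2 -2.   9.6] M [-0.46  1.25  0.61]
z [565.8 -30.6  39.1] F [-4.2 -1.2  6.2] M [-0.4   0.88  0.55]
```

```bash

python3 -m pendant '{"offset":[[0,0,0.1],[0,0,0.1],[0,0,0]],"roll":[0,0,0],"hand":[1.2,1.2,1.2]}' >/dev/null; python3 st.py
python3 -m pendant '{"offset":[[0,0,0.1],[0,0,0],[0,0,0]],"roll":[0,0,0],"hand":[1.2,1.2,1.2]}' >/dev/null; python3 st.py; python3 snap.py w12
python3 - <<'E'
from h import *
im=np.load('pics/w12.npy')
s=optics.snapshot('scene')
a=cv2.resize(im[60:260,60:360],None,fx=1.33,fy=1.33,interpolation=cv2.INTER_CUBIC)
b=cv2.resize(s[170:320,180:380],None,fx=2,fy=2,interpolation=cv2.INTER_CUBIC)[:a.shape[0]]
cv2.imwrite('pics/z12.png',np.hstack([a,b])[:,:,::-1])
E
```

```text
z [565.8 -30.5  40.3] F [-3.6 -3.6 -1.4] M [-1.03  0.63  0.65]
z [565.7 -30.5  40.4] F [  0.   -5.9 -15.9] M [-1.51 -0.06  0.66]
```

View pics/z12.png

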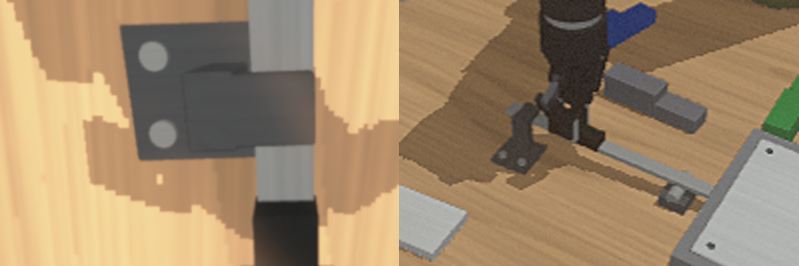

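The wrist crop shows the arm covering the tail's full width, with its free end level with the bar's edge. Fz swung to −16 N on raising, so the bar is caught. I'll seat it 2 mm deeper, unload the grip and release.

```bash

python3 -m pendant '{"offset":[[0,0,-0.15],[0,0,-0.1],[0.25,0,0],[0,0,0],[0,0,0.1],[0,0,0]],"roll":[0,0,0.6,0,0,0],"hand":[1.2,1.2,1.2,1.2,1.2,1.2]}' >/dev/null; python3 st.py

```

```text
z [568.2 -30.1  40.3] F [-4.9 -5.  -2.2] M [-1.24  1.    0.73]
```

```bash

python3 -m pendant '{"offset":[[0,0,0],[0,0,0],[0,0,0],[0,0,0],[0,0,2],[0,0,4],[0,0,5],[0,0,0]],"roll":[0,0,0,0,0,0,0,0],"hand":[2.1,2.4,3,4,4,4,6,8]}' 20; python3 st.py
python3 -m pendant '{"offset":[[-4,0,0],[-5,0,0],[-5,0.15,0],[0,0,0],[0,0,0]],"roll":[-3,-3.1,0,0,0],"hand":[7,7,7,7,7]}'; python3 snap.py w13; python3 st.py
python3 - <<'E'
from h import *
import pickle
c=pickle.load(open('pics/w13.pkl','rb'));im=np.load('pics/w13.npy')
h=np.radians(88.4);d=np.array([np.cos(h),np.sin(h)]);n=np.array([-d[1],d[0]]);g=np.array([428.5,-28.5])
P=[np.r_[g+a*d+b*n,38] for a,b in((-40,-17),(-40,17),(40,17),(40,-17))]+[np.r_[g+a*d+b*n,23] for a,b in((100,17),(100,-17))]
q=proj(c,P);print(q.round())
v=im.copy();cv2.polylines(v,[q[:4].astype(np.int32)],True,(255,0,0),1);cv2.imwrite('pics/z13.png',cv2.resize(v[:,:,::-1],None,fx=1.4,fy=1.4))
E
```

```text
t: 23.42
eef_pos: [573.2, -29.7, 155.3]
tool_rot: [0.483, 0.521, -0.517, -0.478]
force: [0.8, 0.5, -0.5]
gripper_width: 0.876
z [573.2 -29.7 155.3] F [ 0.8  0.5 -0.5] M [-0.02 -0.08  0.03]
t: 24.05
eef_pos: [430.1, -28.2, 150.5]
tool_rot: [0.508, 0.493, -0.492, -0.507]
force: [0.3, 0.6, -0.2]
gripper_width: 0.823
z [430.6 -28.2 150.6] F [ 0.5 -0.7  0.3] M [ 0.02 -0.03 -0.04]
[[256. 150.]
 [302. 150.]
 [300. 250.]
 [258. 250.]
 [298. 304.]
 [260. 304.]]
```

```bash
python3 - <<'E'
from h import *
import pickle
c=pickle.load(open('pics/w13.pkl','rb'));im=np.load('pics/w13.npy')
S=cv2.cvtColor(im,cv2.COLOR_RGB2HSV)[:,:,1];m=(S<60)
for r in range(130,260,12):
    x=np.where(m[r,200:360])[0]+200;print(r,(x.min(),x.max()) if len(x) else None, im[r,280], end=' | ')
    if len(x): print(atz(c,(x.min()-.5,r),38).round(1),atz(c,(x.max()+.5,r),38).round(1))
for col in (265,280,295): 
    x=np.where(m[80:200,col])[0]+80; print(col,x.min(),atz(c,(col,x.min()-.5),38).round(1),atz(c,(col,x.min()-.5),0).round(1))
E
```

```text
130 None [155 120  89] | 142 None [148 116  87] | 154 (np.int64(255), np.int64(299)) [108  99  94] | [445.5 -66.4  38. ] [412.5 -65.5  38. ]
166 (np.int64(255), np.int64(298)) [136 131 131] | [445.9 -57.5  38. ] [413.3 -56.6  38. ]
178 (np.int64(256), np.int64(299)) [134 130 132] | [445.6 -48.4  38. ] [412.7 -47.5  38. ]
190 (np.int64(256), np.int64(299)) [132 130 133] | [446.  -39.1  38. ] [412.7 -38.1  38. ]
202 (np.int64(256), np.int64(299)) [131 129 132] | [446.5 -29.5  38. ] [412.8 -28.6  38. ]
214 (np.int64(257), np.int64(299)) [130 129 133] | [446.2 -19.7  38. ] [412.9 -18.8  38. ]
226 (np.int64(257), np.int64(299)) [130 129 132] | [446.6  -9.7  38. ] [412.9  -8.8  38. ]
238 (np.int64(258), np.int64(298)) [130 128 131] | [446.3   0.5  38. ] [413.8   1.4  38. ]
250 (np.int64(259), np.int64(297)) [130 127 130] | [446.  11.  38.] [414.7  11.9  38. ]
265 144 [437.5 -73.8  38. ] [438.9 -68.3   0. ]
280 145 [426.6 -72.8  38. ] [426.5 -67.1   0. ]
295 145 [415.8 -72.5  38. ] [414.  -66.7   0. ]
```

```bash

python3 -m pendant '{"offset":[[-0.05,0.1,-4],[0,0,-4],[0,0,-3],[0,0,-2],[0,0,-1],[0,0,0]],"roll":[0,0,0,0,0,0],"hand":[6.5,6.5,6.5,6.5,6.5,6.5]}' 30; python3 st.py
python3 -m pendant '{"offset":[[0,0,-0.2],[0,0,0],[0,0,0],[0,0,0],[0,0,0]],"roll":[0.5,0,0,0,0],"hand":[3.5,2.5,2.5,2.5,2.5]}' 30; python3 st.py
```

```text
t: 24.85
eef_pos: [429.1, -27.2, 9.9]
tool_rot: [-0.507, -0.492, 0.493, 0.508]
force: [0.6, -0.0, 0.1]
gripper_width: 0.764
z [429.1 -27.2   9.9] F [ 0.6 -0.   0.1] M [ 0.03  0.07 -0.01]
t: 25.48
eef_pos: [429.6, -27.3, 9.1]
tool_rot: [0.506, 0.495, -0.494, -0.505]
force: [-0.7, 0.1, 5.5]
gripper_width: 0.389
z [429.6 -27.3   9.1] F [-0.7  0.1  5.5] M [-0.06  0.14  0.02]
```

```bash

python3 -m pendant '{"offset":[[0,0,0],[0,0,0.4],[0,0,0],[0,0,0],[0,0,0]],"roll":[0,0,0,0,0],"hand":[4.5,4.5,2.5,2.5,2.5]}' 40; python3 st.py
python3 -m pendant '{"offset":[[0,0,1],[0,0,4],[0,0,5],[4,1,0],[5,1,0],[5,1,0],[4.5,1,0],[2,0,0],[0,0,0],[0,0,0]],"roll":[0,0,0,2,2,0.8,0,0,0,0],"hand":[2.5,2.5,2.5,2.5,2.5,2.5,2.5,2.5,2.5,2.5]}'; python3 st.py
```

```text
t: 26.1
eef_pos: [428.9, -27.2, 12.8]
tool_rot: [0.505, 0.495, -0.495, -0.505]
force: [-1.4, 0.1, 6.1]
gripper_width: 0.391
z [428.9 -27.2  12.8] F [-1.4  0.1  6.1] M [0.   0.35 0.05]
t: 27.35
eef_pos: [632.5, 12.7, 112.1]
tool_rot: [-0.484, -0.515, 0.516, 0.484]
force: [-0.6, -0.0, -2.7]
gripper_width: 0.387
z [632.5  12.7 112.1] F [-0.6 -0.  -2.7] M [-0.1   0.03  0.03]
```

```bash

python3 -m pendant '{"offset":[[1.3,0.1,-2],[0,0,-4],[0,0,-2],[0,0,-1],[0,0,-0.4],[0,0,0]],"roll":[0,0,0,0,0,0],"hand":[2.5,2.5,2.5,2.5,2.5,2.5]}' >/dev/null; python3 st.py
python3 -m pendant '{"offset":[[0,0,-0.2],[0,0,-0.15],[0,0,0]],"roll":[0,0,0],"hand":[2.5,2.5,2.5]}' >/dev/null; python3 st.py
python3 - <<'E'
from h import *
im=optics.snapshot('top');s=optics.snapshot('scene')
a=cv2.resize(im[140:250,110:260],None,fx=2.66,fy=2.66,interpolation=cv2.INTER_CUBIC)
b=cv2.resize(s[200:360,250:410],None,fx=2.5,fy=2.5,interpolation=cv2.INTER_CUBIC)
cv2.imwrite('pics/z14.png',np.hstack([a[:292],b[50:342]])[:,:,::-1]); np.save('pics/t14.npy',im);np.save('pics/s14.npy',s)
E
```

```text
z [647.1  13.8  19.2] F [-1.   0.1 -1.8] M [-0.04 -0.   -0.02]
z [646.8  13.8  15. ] F [ 0.2 -0.2 -2.6] M [-0.08 -0.01 -0.  ]
```

```bash
python3 - <<'E'
from h import *
c=optics.get_calibration('top')
def sat(im): return cv2.cvtColor(im,cv2.COLOR_RGB2HSV)[:,:,1].astype(float)
i0=cv2.resize(cv2.imread('pics/top0.png')[:,:,::-1],(560,420),interpolation=cv2.INTER_AREA);i1=np.load('pics/t14.npy')
for nm,im,z in(('t0',i0,68),('t14',i1,68)):
    S=cv2.GaussianBlur(sat(im),(3,3),0);
    for side,rng,sl in (('front',range(172,228,2),slice(180,215)),('back',range(172,230,2),slice(115,140))):
        pts=[]
        for r in rng:
            row=S[r,sl]; row=row if side=='front' else row[::-1]
            k=np.where(row>70)[0]
            if len(k)==0 or k[0]==0: continue
            k=k[0];f=k-1+(70-row[k-1])/(row[k]-row[k-1]);x=sl.start+f if side=='front' else sl.stop-1-f
            pts.append(atz(c,(x,r),z)[:2])
        p=np.array(pts);co=np.polyfit(p[:,0],p[:,1],1);re=p[:,1]-np.polyval(co,p[:,0]);k=abs(re)<4;co=np.polyfit(p[k,0],p[k,1],1)
        print(nm,side,len(p),k.sum(),'slope deg',np.degrees(np.arctan(co[0])).round(2),'y@585',np.polyval(co,585).round(1))
E
```

```text
t0 front 28 28 slope deg 3.99 y@585 158.4
t0 back 29 29 slope deg 3.91 y@585 387.1
t14 front 19 4 slope deg 4.32 y@585 159.1
t14 back 29 27 slope deg 3.25 y@585 389.7
```

```bash

python3 -m pendant '{"offset":[[0,0,-0.15],[0,0,-0.1],[0,0,0]],"roll":[0,0,0],"hand":[2.5,2.5,2.5]}' >/dev/null; python3 st.py
python3 -m pendant '{"offset":[[0,0,-0.1],[0,0,0],[0,0,0]],"roll":[0,0,0],"hand":[2.5,2.5,2.5]}' >/dev/null; python3 st.py
```

```text
z [646.8  13.8  12.9] F [-2.  -0.6  4.9] M [0.01 0.48 0.01]
z [646.9  13.8  12.9] F [-4.3 -0.4 12. ] M [-0.05  1.2   0.05]
```

```bash

python3 -m pendant '{"offset":[[0,0,-0.0],[0,0,0.13],[0,0,0]],"roll":[0,0,0],"hand":[2.5,2.5,2.5]}' >/dev/null; python3 st.py
python3 -m pendant '{"offset":[[-0.06,1,0],[-0.06,1,0],[-0.06,1,0],[-0.06,1,0],[0,0,0]],"roll":[0,0,0,0,0],"hand":[2.5,2.5,2.5,2.5,2.5]}' >/dev/null; python3 st.py
python3 -m pendant '{"offset":[[-0.06,1,0],[-0.06,1,0],[-0.03,0.5,0],[0,0,0]],"roll":[0,0,0,0],"hand":[2.5,2.5,2.5,2.5]}' >/dev/null; python3 st.py
```

```text
z [646.9  13.8  12.9] F [-1.3 -1.2  4.8] M [0.   0.38 0.02]
z [644.6  55.7  12.9] F [0.2 2.4 5.5] M [ 0.32  0.08 -0.09]
z [643.1  79.2  12.9] F [ 0.3 -1.6  5.8] M [-0.43  0.02 -0.  ]
```

```bash
cat > g.py <<'E'
import sys
from rig import robot
s=robot.get_state();f=s["force"];print("t",round(s["t"],2),s["eef_pos"].round(1),f.round(1));sys.exit(f[1]<float(sys.argv[1]))
E
p(){ :; }
python3 -m pendant '{"offset":[[-0.01,0.15,0],[-0.01,0.15,0],[0,0,0]],"roll":[0,0,0],"hand":[2.5,2.5,2.5]}' >/dev/null && python3 g.py -3.5 &&
python3 -m pendant '{"offset":[[-0.01,0.15,0],[-0.01,0.15,0],[0,0,0]],"roll":[0,0,0],"hand":[2.5,2.5,2.5]}' >/dev/null && python3 g.py -3.5 &&
python3 -m pendant '{"offset":[[-0.01,0.15,0],[-0.01,0.15,0],[0,0,0]],"roll":[0,0,0],"hand":[2.5,2.5,2.5]}' >/dev/null && python3 g.py -3.5 &&
python3 -m pendant '{"offset":[[-0.01,0.1,0],[0,0,0]],"roll":[0,0],"hand":[2.5,2.5]}' >/dev/null && python3 g.py -3.3 &&
python3 -m pendant '{"offset":[[-0.01,0.1,0],[0,0,0]],"roll":[0,0],"hand":[2.5,2.5]}' >/dev/null && python3 g.py -3.3 &&
python3 -m pendant '{"offset":[[-0.01,0.1,0],[0,0,0]],"roll":[0,0],"hand":[2.5,2.5]}' >/dev/null && python3 g.py -3.3 &&
python3 -m pendant '{"offset":[[0,0.1,0],[0,0,0]],"roll":[0,0],"hand":[2.5,2.5]}' >/dev/null && python3 g.py -3.3 &&
python3 -m pendant '{"offset":[[-0.01,0.1,0],[0,0,0]],"roll":[0,0],"hand":[2.5,2.5]}' >/dev/null && python3 g.py -3.3 &&
python3 -m pendant '{"offset":[[-0.01,0.1,0],[0,0,0]],"roll":[0,0],"hand":[2.5,2.5]}' >/dev/null && python3 g.py -3.3
```

```text
t 31.2 [642.9  81.4  12.9] [ 0.9 -4.3  6.7]True
```

```bash

python3 -m pendant '{"offset":[[0,0,0.07],[0,0,0],[0,0,0]],"roll":[0,0,0],"hand":[2.5,2.5,2.5]}' >/dev/null ; python3 g.py -3.5
python3 -m pendant '{"offset":[[-0.01,0.1,0],[0,0,0]],"roll":[0,0],"hand":[2.5,2.5]}' >/dev/null ; python3 g.py -3.3
```

```text
t 31.57 [642.3  82.2  13. ] [-0.1  0.3 -0.2]
t 31.82 [642.1  83.1  13. ] [-0.6  0.2 -2. ]False
False
```

```bash
sed -i 's/sys.exit(f\[1\]<float(sys.argv\[1\]))/sys.exit(int(f[1]<float(sys.argv[1])))/' g.py
python3 -m pendant '{"offset":[[-0.01,0.15,0],[-0.01,0.15,0],[0,0,0]],"roll":[0,0,0],"hand":[2.5,2.5,2.5]}' >/dev/null && python3 g.py -2.7 &&
python3 -m pendant '{"offset":[[-0.01,0.15,0],[-0.01,0.15,0],[0,0,0]],"roll":[0,0,0],"hand":[2.5,2.5,2.5]}' >/dev/null && python3 g.py -2.7 &&
python3 -m pendant '{"offset":[[-0.01,0.1,0],[0,0,0]],"roll":[0,0],"hand":[2.5,2.5]}' >/dev/null && python3 g.py -2.7 &&
python3 -m pendant '{"offset":[[-0.01,0.1,0],[0,0,0]],"roll":[0,0],"hand":[2.5,2.5]}' >/dev/null && python3 g.py -2.7 &&
python3 -m pendant '{"offset":[[-0.01,0.1,0],[0,0,0]],"roll":[0,0],"hand":[2.5,2.5]}' >/dev/null && python3 g.py -2.7 &&
python3 -m pendant '{"offset":[[0,0.1,0],[0,0,0]],"roll":[0,0],"hand":[2.5,2.5]}' >/dev/null && python3 g.py -2.7 &&
python3 -m pendant '{"offset":[[-0.01,0.1,0],[0,0,0]],"roll":[0,0],"hand":[2.5,2.5]}' >/dev/null && python3 g.py -2.7 &&
python3 -m pendant '{"offset":[[-0.01,0.1,0],[0,0,0]],"roll":[0,0],"hand":[2.5,2.5]}' >/dev/null && python3 g.py -2.7 &&
python3 -m pendant '{"offset":[[0,0.1,0],[0,0,0]],"roll":[0,0],"hand":[2.5,2.5]}' >/dev/null && python3 g.py -2.7 &&
python3 -m pendant '{"offset":[[-0.01,0.1,0],[0,0,0]],"roll":[0,0],"hand":[2.5,2.5]}' >/dev/null && python3 g.py -2.7
```

```text
t 32.2 [642.3  86.   13.3] [ 0.2 -0.7 -2.3]
t 32.58 [642.2  88.9  13.4] [-0.1  0.6 -1.8]
t 32.83 [642.1  89.8  13.4] [ 0.8  0.1 -2.2]
t 33.08 [642.   90.9  13.4] [ 0.4 -1.  -1.2]
t 33.33 [641.9  91.9  13.4] [ 0.1 -0.2 -2.1]
t 33.58 [641.9  92.9  13.4] [ 0.4  0.  -2. ]
t 33.83 [641.8  93.8  13.4] [ 0.3 -0.4 -1.4]
t 34.08 [641.7  94.9  13.4] [-1.4 -0.1 -2.2]
t 34.33 [641.7  95.9  13.4] [ 0.4 -0.3 -2. ]
t 34.58 [641.6  96.9  13.4] [-0.2  0.1 -1.5]
```

```bash

python3 -m pendant '{"offset":[[0,0.1,-0.03],[0,0,0]],"roll":[0,0],"hand":[2.5,2.5]}' >/dev/null && python3 g.py -2.5 &&
python3 -m pendant '{"offset":[[-0.01,0.1,0],[0,0,0]],"roll":[0,0],"hand":[2.5,2.5]}' >/dev/null && python3 g.py -2.5 &&
python3 -m pendant '{"offset":[[-0.01,0.1,0],[0,0,0]],"roll":[0,0],"hand":[2.5,2.5]}' >/dev/null && python3 g.py -2.5 &&
python3 -m pendant '{"offset":[[0,0.1,0],[0,0,0]],"roll":[0,0],"hand":[2.5,2.5]}' >/dev/null && python3 g.py -2.5 &&
python3 -m pendant '{"offset":[[-0.01,0.1,0],[0,0,0]],"roll":[0,0],"hand":[2.5,2.5]}' >/dev/null && python3 g.py -2.5 &&
python3 -m pendant '{"offset":[[-0.01,0.1,0],[0,0,0]],"roll":[0,0],"hand":[2.5,2.5]}' >/dev/null && python3 g.py -2.5 &&
python3 -m pendant '{"offset":[[0,0.1,0],[0,0,0]],"roll":[0,0],"hand":[2.5,2.5]}' >/dev/null && python3 g.py -2.5 &&
python3 -m pendant '{"offset":[[-0.01,0.1,0],[0,0,0]],"roll":[0,0],"hand":[2.5,2.5]}' >/dev/null && python3 g.py -2.5 &&
python3 -m pendant '{"offset":[[-0.01,0.1,0],[0,0,0]],"roll":[0,0],"hand":[2.5,2.5]}' >/dev/null && python3 g.py -2.5 &&
python3 -m pendant '{"offset":[[0,0.1,0],[0,0,0]],"roll":[0,0],"hand":[2.5,2.5]}' >/dev/null && python3 g.py -2.5
```

```text
t 34.83 [641.6  97.9  13. ] [ 0.3  0.6 -1.5]
t 35.08 [641.5  98.9  13.1] [-0.2 -0.1 -1.4]
t 35.33 [641.4  99.9  13.1] [-0.1 -0.  -2.5]
t 35.58 [641.4 100.9  13.1] [ 0.2  1.1 -1.6]
t 35.83 [641.3 101.9  13.1] [ 0.1  0.2 -1.1]
t 36.08 [641.2 102.9  13.1] [ 0.4  1.  -1.7]
t 36.33 [641.2 103.9  13.1] [-0.6 -0.1 -3.2]
t 36.58 [641.1 104.9  13.1] [ 0.1  0.2 -3.1]
t 36.83 [641.  105.9  13.1] [-0.4  0.7 -2. ]
t 37.08 [641.  106.8  13.1] [ 0.7 -0.  -1.8]
```

```bash

python3 -m pendant '{"offset":[[0,0.1,0],[0,0,0]],"roll":[0,0],"hand":[2.5,2.5]}' >/dev/null && python3 g.py -2.5 &&
python3 -m pendant '{"offset":[[-0.01,0.1,0],[0,0,0]],"roll":[0,0],"hand":[2.5,2.5]}' >/dev/null && python3 g.py -2.5 &&
python3 -m pendant '{"offset":[[-0.01,0.1,0],[0,0,0]],"roll":[0,0],"hand":[2.5,2.5]}' >/dev/null && python3 g.py -2.5 &&
python3 -m pendant '{"offset":[[0,0.1,0],[0,0,0]],"roll":[0,0],"hand":[2.5,2.5]}' >/dev/null && python3 g.py -2.5 &&
python3 -m pendant '{"offset":[[-0.01,0.1,0],[0,0,0]],"roll":[0,0],"hand":[2.5,2.5]}' >/dev/null && python3 g.py -2.5 &&
python3 -m pendant '{"offset":[[-0.01,0.1,0],[0,0,0]],"roll":[0,0],"hand":[2.5,2.5]}' >/dev/null && python3 g.py -2.5 &&
python3 -m pendant '{"offset":[[0,0.1,0],[0,0,0]],"roll":[0,0],"hand":[2.5,2.5]}' >/dev/null && python3 g.py -2.5 &&
python3 -m pendant '{"offset":[[-0.01,0.1,0],[0,0,0]],"roll":[0,0],"hand":[2.5,2.5]}' >/dev/null && python3 g.py -2.5 &&
python3 -m pendant '{"offset":[[-0.01,0.1,0],[0,0,0]],"roll":[0,0],"hand":[2.5,2.5]}' >/dev/null && python3 g.py -2.5 &&
python3 -m pendant '{"offset":[[0,0.1,0],[0,0,0]],"roll":[0,0],"hand":[2.5,2.5]}' >/dev/null && python3 g.py -2.5 &&
python3 -m pendant '{"offset":[[-0.01,0.1,0],[0,0,0]],"roll":[0,0],"hand":[2.5,2.5]}' >/dev/null && python3 g.py -2.5 &&
python3 -m pendant '{"offset":[[-0.01,0.1,0],[0,0,0]],"roll":[0,0],"hand":[2.5,2.5]}' >/dev/null && python3 g.py -2.5
```

```text
t 37.33 [641.  107.9  13.1] [-1.6 -0.5 -2.2]
t 37.58 [640.9 108.9  13.1] [ 0.1  0.3 -2.6]
t 37.83 [640.8 109.9  13.1] [ 0.2 -0.1 -2.3]
t 38.08 [640.8 110.9  13.1] [-0.6  0.5 -2.1]
t 38.33 [640.6 111.9  13. ] [-1.   1.5 -2.2]
t 38.58 [640.6 112.9  13.1] [-0.3  0.2 -2.8]
t 38.83 [640.6 113.9  13.1] [-0.6 -0.5 -2.2]
t 39.08 [640.5 114.9  13.1] [ 1.  -0.7 -1.7]
t 39.33 [640.4 115.9  13.1] [-0.3  0.7 -2.5]
t 39.58 [640.4 116.9  13.1] [ 0.9 -0.3 -2.2]
t 39.83 [640.3 117.9  13.1] [-0.6 -0.3 -1.8]
t 40.08 [640.2 118.8  13.1] [-0.7  0.  -2.1]
```

```bash

python3 -m pendant '{"offset":[[0,0.1,0],[0,0,0]],"roll":[0,0],"hand":[2.5,2.5]}' >/dev/null && python3 g.py -2.5 &&
python3 -m pendant '{"offset":[[-0.01,0.1,0],[0,0,0]],"roll":[0,0],"hand":[2.5,2.5]}' >/dev/null && python3 g.py -2.5 &&
python3 -m pendant '{"offset":[[-0.01,0.1,0],[0,0,0]],"roll":[0,0],"hand":[2.5,2.5]}' >/dev/null && python3 g.py -2.5 &&
python3 -m pendant '{"offset":[[0,0.1,0],[0,0,0]],"roll":[0,0],"hand":[2.5,2.5]}' >/dev/null && python3 g.py -2.5 &&
python3 -m pendant '{"offset":[[-0.01,0.1,0],[0,0,0]],"roll":[0,0],"hand":[2.5,2.5]}' >/dev/null && python3 g.py -2.5 
```

```text
t 40.33 [640.2 119.   13.2] [-0.8 -4.2 -0.2]
```

Firm stop: Fy −4.2 N with the nose about 52 mm in, matching the 3 to 5 N light press. I'll release the shim and return to the bar.

```bash

python3 -m pendant '{"offset":[[0,0,0],[0,0,0],[0,0,0],[0,0,2],[0,0,4],[0,0,4],[0,0,0]],"roll":[0,0,0,0,0,0,0],"hand":[3.8,4.4,5,5,5,5,5]}' 20 >/dev/null; python3 st.py
python3 -m pendant '{"offset":[[-2,-4,0],[-2,-4,0],[-1.5,-4,0],[-1.4,-2.9,0],[-0.3,0,0],[0,0,0]],"roll":[0.9,0,0,0,0,0],"hand":[4.5,4.5,4.5,4.5,4.5,4.5]}' >/dev/null; python3 st.py
python3 snap.py w15
python3 - <<'E'
from h import *
import pickle
c=pickle.load(open('pics/w15.pkl','rb'));im=np.load('pics/w15.npy')
u=np.array([-.078,.997,-.05]);g=np.array([568.2,-30,50])
print(proj(c,[g-35*u,g+35*u]).round())
s=optics.snapshot('scene')
a=cv2.resize(im,(400,300)); b=cv2.resize(s[170:320,230:430],(400,300),interpolation=cv2.INTER_CUBIC)
cv2.imwrite('pics/z15.png',np.hstack([a,b])[:,:,::-1])
V=im.max(2)
for r in range(190,300,15):
    x=np.where(V[r,235:325]<70)[0]+235; print(r,(x.min(),x.max()) if len(x) else None)
E
```

```text
z [643.1 120.6 117.2] F [ 0.4 -0.7  0.5] M [ 0.02 -0.01 -0.04]
z [568.  -28.7 112.6] F [ 0.8 -0.6  0.2] M [ 0.03 -0.04 -0.01]
[[276. 172.]
 [276. 274.]]
190 (np.int64(260), np.int64(289))
205 (np.int64(260), np.int64(290))
220 (np.int64(261), np.int64(290))
235 (np.int64(263), np.int64(290))
250 (np.int64(270), np.int64(290))
265 (np.int64(286), np.int64(290))
280 None
295 None
```

I've reached the picture limit, so I'm relying on numbers from here. The grip's dark pixels are centred at column 275, against 276 predicted, so the bar is still where I left it. Next I re-grip it.

```bash

python3 -m pendant '{"offset":[[0,-0.1,-3],[0,0,-3],[0,0,-1.1],[0,0,0],[0,0,0],[0,0,0],[0,0,0]],"roll":[0,0,0,0,0,0,0],"hand":[4.5,4.5,4.5,4,1.2,1.2,1.2]}' 60 >/dev/null; python3 st.py
python3 -m pendant '{"offset":[[0,0,0],[0,0,-0.2],[0,0,-0.2],[0,0,0]],"roll":[0,0,0,0],"hand":[1.2,1.2,1.2,1.2]}'; python3 st.py
```

```text
z [568.8 -30.1  43.5] F [-3.  -0.6  6.6] M [0.09 0.59 0.37]
t: 43.42
eef_pos: [568.9, -30.5, 40.0]
tool_rot: [0.48, 0.52, -0.519, -0.479]
force: [-4.1, -1.3, 11.5]
gripper_width: 0.211
z [568.9 -30.5  40. ] F [-4.1 -1.3 11.5] M [0.06 1.08 0.42]
```

```bash

python3 -m pendant '{"offset":[[0,0,-0.15],[0,0,-0.15],[0,0,0]],"roll":[0,0,0],"hand":[1.2,1.2,1.2]}'>/dev/null; python3 st.py
python3 -m pendant '{"offset":[[-0.33,0,0],[-0.33,0,0],[0,0,0]],"roll":[-0.9,-0.9,0],"hand":[1.2,1.2,1.2]}' >/dev/null; python3 st.py
```

```text
z [568.9 -30.7  37.5] F [-6.5 -2.9 15.8] M [0.01 1.41 0.35]
z [565.2 -31.1  38.4] F [ 0.2 -2.6 13.8] M [-0.26 -0.01  0.62]
```

```bash

python3 -m pendant '{"offset":[[-0.33,0,0],[-0.33,0,0],[0,0,0]],"roll":[-0.9,-0.9,0],"hand":[1.2,1.2,1.2]}' >/dev/null; python3 st.py
python3 -m pendant '{"offset":[[-0.33,0,0],[-0.33,0,0],[-0.2,0,0],[0,0,0]],"roll":[-0.9,-0.9,-0.5,0],"hand":[1.2,1.2,1.2,1.2]}' >/dev/null; python3 st.py
```

```text
z [559.6 -31.4  38.7] F [ 2.5 -4.1 12.8] M [-0.48 -0.29  0.4 ]
z [552.2 -31.5  39.1] F [ 1.8 -3.2 12.5] M [-0.45 -0.74  0.16]
```

```bash

python3 -m pendant '{"offset":[[-0.4,0,0],[0,0,0.15],[0,0,0.2],[0,0,0]],"roll":[-0.5,0,0,0],"hand":[1.2,1.2,1.2,1.2]}' >/dev/null; python3 st.py
python3 -m pendant '{"offset":[[0,0,0.25],[0,0.02,0.25],[0,0,0]],"roll":[0,0,0],"hand":[1.2,1.2,1.2]}' >/dev/null; python3 st.py
python3 -m pendant '{"offset":[[0,0.02,0.25],[0,0.03,0.25],[0,0,0]],"roll":[0,0,0],"hand":[1.2,1.2,1.2]}' >/dev/null; python3 st.py
```

```text
z [548.3 -31.1  42.3] F [ 5.1 -1.5  9. ] M [-0.36 -1.11 -0.31]
z [547.2 -30.6  46.3] F [ 6.  -0.4  5. ] M [-0.4  -1.47 -0.58]
z [545.3 -29.5  50.2] F [6.3 1.4 3.7] M [-0.12 -1.38 -0.36]
```

```bash

python3 -m pendant '{"offset":[[0.1,0.03,0.25],[0,0.03,0.25],[0,0,0]],"roll":[0,0,0],"hand":[1.2,1.2,1.2]}' >/dev/null; python3 st.py
python3 -m pendant '{"offset":[[0.1,0.03,0.25],[0,0.03,0.25],[0,0,0]],"roll":[0,0,0],"hand":[1.2,1.2,1.2]}' >/dev/null; python3 st.py
python3 -m pendant '{"offset":[[0,0.04,0.3],[0,0.04,0.3],[0,0,0]],"roll":[0,0,0],"hand":[1.2,1.2,1.2]}' >/dev/null; python3 st.py
```

```text
z [544.4 -28.5  54. ] F [ 4.9  3.6 -1.1] M [ 0.13 -1.17 -0.49]
z [542.9 -28.5  57.9] F [ 0.5  0.3 -6.2] M [-0.35 -0.06 -0.12]
z [544.5 -27.5  64.8] F [ 0.9  1.1 -5.1] M [-0.38 -0.05 -0.11]
```

The unit is down on the shim: Fz is back to about the bar's weight. I'm drawing the bar out gently along its slope.

```bash

python3 -m pendant '{"offset":[[0,-0.2,-0.3],[0,-0.4,0],[0,0,0]],"roll":[0,0,0],"hand":[1.2,1.2,1.2]}' >/dev/null; python3 st.py
python3 -m pendant '{"offset":[[0,-0.5,0.1],[0,-0.5,0.1],[0,0,0]],"roll":[0,0,0],"hand":[1.2,1.2,1.2]}' >/dev/null; python3 st.py
python3 -m pendant '{"offset":[[0,-0.5,0.1],[0,-0.5,0.1],[0,0,0]],"roll":[0,0,0],"hand":[1.2,1.2,1.2]}' >/dev/null; python3 st.py
```

```text
z [544.4 -34.   61.6] F [-0.8 -0.6 -4.2] M [-0.22  0.04 -0.06]
z [544.6 -44.   63.8] F [-0.3 -1.  -3.6] M [-0.08  0.01  0.05]
z [544.6 -53.9  65.7] F [ 1.  -1.2 -3.5] M [-0.1  -0.01 -0.01]
```

```bash

python3 -m pendant '{"offset":[[0,-1,2],[0,-1,3],[-3,-0.5,0],[-3.5,0,0],[0,0,-2],[0,0,-2],[0,0,-1],[0,0,0]],"roll":[0,0,0,0,0,0,0,0],"hand":[1.2,1.2,1.2,1.2,1.2,1.2,1.2,1.2]}' 25 >/dev/null; python3 st.py
python3 -m pendant '{"offset":[[0,0,-0.6],[0,0,-0.6],[0,0,-0.6],[0,0,-0.6],[0,0,-0.6],[0,0,0]],"roll":[0,0,0,0,0,0],"hand":[1.2,1.2,1.2,1.2,1.2,1.2]}' 25 >/dev/null; python3 st.py
```

```text
z [478.8 -78.4  65.1] F [-0.6  0.6 -3.6] M [-0.08  0.    0.01]
z [479.4 -78.5  35.3] F [ 0.6 -1.3 -0.8] M [ 0.22 -0.01 -0.02]
```

```bash

python3 -m pendant '{"offset":[[0,-0.05,-0.5],[0,-0.05,-0.5],[0,0,-0.4],[0,0,-0.3],[0,0,-0.3],[0,0,0]],"roll":[0,0,0,0,0,0],"hand":[1.2,1.2,1.2,1.2,1.2,1.2]}' 20 >/dev/null; python3 st.py
python3 -m pendant '{"offset":[[0,0,-0.2],[0,0,-0.2],[0,0,-0.1],[0,0,0]],"roll":[0,0,0,0],"hand":[1.2,1.2,1.2,1.2]}' 20 >/dev/null; python3 st.py
```

```text
z [479.5 -79.4  15.4] F [ 1.4 -1.2 -1.3] M [ 0.21 -0.15 -0.07]
z [479.5 -79.5  10.6] F [ 0.1 -1.8 -1.6] M [ 0.2  -0.11 -0.11]
```

```bash

python3 -m pendant '{"offset":[[0,0,-0.1],[0,0,-0.1],[0,0,0]],"roll":[0,0,0],"hand":[1.2,1.2,1.2]}' 20 >/dev/null; python3 st.py
python3 -m pendant '{"offset":[[0,0,0],[0,0,0],[0,0,0],[0,0,1.5],[0,0,4],[0,0,5],[0,0,5],[-2,-4,0],[-2,-5,0],[0,0,0]],"roll":[0,0,0,0,0,0,0,0,0,0],"hand":[2.2,3,4,4.5,5,5,5,5,5,5]}' 20; python3 snap.py w20
python3 - <<'E'
from h import *
c=optics.get_calibration('top')
im=optics.snapshot('top');s=optics.snapshot('scene');np.save('pics/t20.npy',im);np.save('pics/s20.npy',s)
s0=cv2.resize(cv2.imread('pics/scene0.png')[:,:,::-1],(560,420),interpolation=cv2.INTER_AREA);t0=cv2.resize(cv2.imread('pics/top0.png')[:,:,::-1],(560,420),interpolation=cv2.INTER_AREA)
for nm,a,b in(('top',t0,im),('scene',s0,s)):
    d=(np.abs(a.astype(int)-cv2.GaussianBlur(b,(3,3),0)).max(2)>45).astype(np.uint8)
    k,l,st,ce=cv2.connectedComponentsWithStats(cv2.morphologyEx(d,cv2.MORPH_CLOSE,np.ones((3,3))))
    print(nm,[tuple(x) for x in st[1:] if x[4]>15])
def edge(im):
    S=cv2.GaussianBlur(cv2.cvtColor(im,cv2.COLOR_RGB2HSV)[:,:,1].astype(float),(3,3),0)
    for side,sl in(('front',slice(180,215)),('back',slice(115,140))):
        p=[]
        for r in range(172,229,2):
            row=S[r,sl] if side=='front' else S[r,sl][::-1];k=np.where(row>70)[0]
            if len(k)==0 or k[0]==0: continue
            k=k[0];f=k-1+(70-row[k-1])/(row[k]-row[k-1]);p.append(atz(c,(sl.start+f if side=='front' else sl.stop-1-f,r),68)[:2])
        p=np.array(p);co=np.polyfit(p[:,0],p[:,1],1);r=p[:,1]-np.polyval(co,p[:,0]);k=abs(r)<np.median(abs(r))*2.5+.5;co=np.polyfit(p[k,0],p[k,1],1)
        print(side,len(p),k.sum(),np.degrees(np.arctan(co[0])).round(2),np.polyval(co,585).round(1))
edge(t0);edge(im)
E
```

```text
z [479.3 -79.5   9.2] F [-1.9 -0.5  8.2] M [0.19 0.61 0.12]
t: 53.18
eef_pos: [438.4, -172.0, 164.8]
tool_rot: [0.51, 0.49, -0.491, -0.509]
force: [0.5, 0.1, -0.2]
gripper_width: 0.585
top [(np.int32(203), np.int32(179), np.int32(22), np.int32(11), np.int32(223)), (np.int32(263), np.int32(208), np.int32(92), np.int32(212), np.int32(9605)), (np.int32(257), np.int32(229), np.int32(22), np.int32(7), np.int32(140)), (np.int32(223), np.int32(241), np.int32(44), np.int32(12), np.int32(420)), (np.int32(73), np.int32(276), np.int32(177), np.int32(60), np.int32(4743)), (np.int32(248), np.int32(310), np.int32(18), np.int32(26), np.int32(123)), (np.int32(0), np.int32(334), np.int32(42), np.int32(32), np.int32(647)), (np.int32(209), np.int32(346), np.int32(14), np.int32(17), np.int32(53)), (np.int32(131), np.int32(360), np.int32(81), np.int32(60), np.int32(2974)), (np.int32(255), np.int32(372), np.int32(6), np.int32(10), np.int32(20)), (np.int32(0), np.int32(417), np.int32(8), np.int32(3), np.int32(17))]
scene [(np.int32(219), np.int32(0), np.int32(53), np.int32(158), np.int32(5103)), (np.int32(
[... 1068 characters left out ...]
t32(39), np.int32(1273)), (np.int32(360), np.int32(238), np.int32(15), np.int32(12), np.int32(54)), (np.int32(305), np.int32(240), np.int32(34), np.int32(17), np.int32(48)), (np.int32(399), np.int32(267), np.int32(6), np.int32(4), np.int32(16)), (np.int32(283), np.int32(271), np.int32(41), np.int32(33), np.int32(775)), (np.int32(396), np.int32(274), np.int32(14), np.int32(6), np.int32(31)), (np.int32(393), np.int32(279), np.int32(8), np.int32(5), np.int32(20)), (np.int32(390), np.int32(286), np.int32(8), np.int32(4), np.int32(18)), (np.int32(387), np.int32(293), np.int32(11), np.int32(5), np.int32(18))]
front 29 29 3.96 158.5
back 29 29 3.91 387.1
front 24 20 4.27 159.4
back 29 29 4.23 388.6
```

```bash
python3 - <<'E'
from h import *
c=optics.get_calibration('top');im=np.load('pics/t20.npy')
S=cv2.cvtColor(im,cv2.COLOR_RGB2HSV)[:,:,1]
print('pred shim tail/front top',proj(c,[[642.6,79,38],[637.6,159,38]]).round(1))
m=np.zeros(S.shape,np.uint8);m[172:198,200:235]=(S[172:198,200:235]<70)
k,l,st,_=cv2.connectedComponentsWithStats(m);i=1+np.argmax(st[1:,4]);print(st[i]);y,x=np.where(l==i)
r=cv2.minAreaRect(np.c_[x,y].astype(np.float32));print(r);b=cv2.boxPoints(r);print([atz(c,p,38)[:2].round(1).tolist() for p in b])
m=np.zeros(S.shape,np.uint8);m[225:262,200:300]=(S[225:262,200:300]<70)
k,l,st,_=cv2.connectedComponentsWithStats(m)
for j in range(1,k):
    if st[j,4]>60:
        y,x=np.where(l==j);b=cv2.boxPoints(cv2.minAreaRect(np.c_[x,y].astype(np.float32)));print('bar?',st[j],[atz(c,p,5)[:2].round(0).tolist() for p in b])
print('pred bar tip/tail',proj(c,[[486,128,5],[476,-175,5]]).round(1)); print(robot.get_state()['t'],robot.get_state()['force'])
E
```

```text
pred shim tail/front top [[222.4 182.3]
 [198.4 183.4]]
[200 178  23  13 260]
((210.9883270263672, 183.813232421875), (11.352848052978516, 22.58094024658203), 86.42366790771484)
[[652.9, 156.3], [659.1, 81.1], [620.7, 77.8], [614.6, 152.9]]
bar? [268 225  30  22 124] [[473.0, -75.0], [539.0, -113.0], [497.0, -187.0], [431.0, -148.0]]
bar? [206 227  55   8 287] [[477.0, 134.0], [495.0, 134.0], [489.0, -50.0], [471.0, -49.0]]
pred bar tip/tail [[207.9 229.2]
 [296.7 233.4]]
53.325 [ 0.02726616  0.77187357 -0.50086548]
```

```bash
python3 -c "
from rig import order;print(order.job_done())"
```

```text
the job is handed in; nothing more can be done
None
```

I did every step in the order asked and handed the job in at about 53 s of the 72 s allowed. No verdict was reported.

**What I did**
- **Tilting the bar:** It stayed level in the grip, so I turned it tip-down by raising it with the tip under the catch arm, then slid it over the ridge and under the rim.
- **Lifting and catching:** I levered the unit up and swung the tail under the catch. A small test raise met the catch arm (wrist force swung to −16 N), so I released it there.
- **Shim:** I slid it in beside the bar on the post's side until the nose met a stop about 52 mm in, at roughly 4 N. For most of the slide it was just above or barely touching the bench.
- **Lowering:** I re-gripped the bar, freed it from the catch, let the unit down onto the shim, drew the bar out and laid it on the bench.

**Last checks**
- **Robot:** wrist force was about 0, with the arm clear of everything.
- **Shim:** it lies where I left it, with its heading about 1° off the unit's side, which is within the error of the top-camera fit.
- **Unit:** the edges shifted 1 to 1.5 mm and turned about 0.3° in the top picture. The remaining tilt and the camera resolution would account for that, so I saw no sign of sliding.
- **Bar:** the top picture shows its front part lying at the spot I chose; the arm hid the rest.

**Failed or not checked**
- **False alarm:** while sliding the shim, I read −4.3 N about 14 mm in. It went away when I eased the downward pressure, so it was friction with the bench.
- **Picture limit:** my last picture was refused, so the lowering, drawing out and final state were checked only by forces and image measurements.
- **Bystanders:** I did not check individually that they had stayed put.

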